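# Clear the jammed returns chute and set the tealight holders up for their photo

### The arm

A 6-joint arm with a two-finger parallel gripper is mounted at the origin on the work surface. World frame = base frame: x ahead of the robot, y to its left, z up, the work surface at z = 0. Lengths are in m, angles in rad, forces in N, time in s.
With the tool pointing down it reaches from about 0.35 to 0.925 m from the base axis. Payload 6.4 kg.
Tool frame: the origin (TCP) lies at the very end of the fingers, on their centre line; the grasp point (between the pads) lies 19 mm behind it; x points along the fingers, y is the direction in which the jaws open and shut, and the axes are right-handed (so a half turn about x gives the same grasp; the last joint's range is limited). The gripper opens to 94 mm and grips with 3 to 60 N. Pads are 16 mm wide; open, the fingers measure 119 mm over their backs; the gripper's body (75 mm by 177 mm) begins 78 mm behind the grasp point.
Start: joints at [-1.456, 0.245, 1.558, -0, 1.339, -0.174], TCP at [0.185, -0.623, 0.205] pointing down, gripper open.
Joint ranges: [-3.13, 3.13], [-1.02, 2.26], [0.13, 2.54], [-0.95, 4.09], [0.21, 2.88], [-2.74, 2.74]. Speed limits (rad/s): [2.57, 2.57, 3.14, 3.14, 3.14, 3.14].

### API

Orientations are given as a unit quaternion [w, x, y, z].
In Python, from plant import status, viewer, r, boxes_of, outline_of, place_of gives the robot as it stands.
- The arm moves only by the shell command python3 -m pendant 'ROWS' [OPENING] [FORCE]. ROWS is JSON, a list of rows, each an object with "offset": the shift along the tool's x, y, z in cm, a list of three; "twist": the turn about the tool's x in degrees. A call has 1 to 12 rows; each row is the pose to reach, as a shift and turn from the pose commanded when the call began, along the tool's axes at that moment; what a row does not reach only later rows make up. A row lasts 1/12 s, in which the tool goes at most 41.7 mm and 7.16 degrees, less where a joint would pass 70% of its speed; a pose out of reach is approached as far as the arm can. A call with a gripper value outside its range is refused whole. OPENING is the opening in per cent of the stroke, from 0 (shut) to 100 (fully open), set as the call begins (- or left out, the last holds). The fingers move at their own pace and stop on an object; FORCE is the grip in N (left out, the last holds). Time passes only in rows, so rows that repeat a pose let the fingers close. It gives the time, the measured TCP pose, the force and the opening at its end, in the units of the state.
- status.state(): the state, without advancing time (a new reading comes with each control period).
- viewer.snapshot(name): name is "side" or "top"; returns a dict with "img" (400x640x3 uint8, blue, green, red), "fov_y" (degrees; the focal length in pixels is half the picture's height over the tangent of half this angle, whatever the lens; pixels are square), "cx", "cy" (the principal point, pixels), "rvec" (rotation vector, rad) and "tvec" (3), from world to camera coordinates, as OpenCV has them. Camera axes: x right, y down, z forward; pixel columns grow to the right and rows downward; lengths in m; the calibration is good to about 2 mm. A picture is of the moment at which its call begins. There is no depth.
- r.job_done(): hands the job in, once; it reports no verdict.
Trained networks look in a picture, given as the dict that the camera call returned (one of the last four; its "shot" number tells which), for a name from the list of things; names that differ only in an ending like _2 or _b are one class to them, and where a whole thing is asked for, a point or a joint stands for the part that bears it (a point fixed in the world has none). Each returns a list of dicts, best first, with "score" (0 to 1); they miss things now and then, are a little off and sometimes report something else, mostly with a low value. They report only what shows in the picture. A call takes as long as a camera call. They do not tell look-alikes from the thing itself.
- boxes_of(picture, target): "position" ([column, row] in pixels, amid what is visible of it).
- outline_of(picture, target): "pixels" (400x640 bool, what is visible of it) and "position" ([column, row] in pixels, amid what is visible of it).
- place_of(picture, target): "position" ([column, row] in pixels: a listed point, or the origin of a listed thing).
The state is a dict: "time_s": time; "joint_positions": joint angles; "qvel": joint speeds; "effort": joint torques, N m; "tcp_pos": TCP position; "ee_rot": TCP orientation; "contact_force": force on the tool from outside, world axes, zero at the start; "wrist_torque": the same for the moment, N m; "width": opening from 0.0 (shut) to 1.0 (fully open).
Only numpy, scipy, OpenCV 4.12 (cv2) and the standard library are available. Lean on these libraries where they do the work, as an engineer would, in place of code of your own. Each camera call takes 0.05 s, during which the arm holds its last target.

### The job

Tealight holders have overrun the pick window of the returns chute and jammed under the yellow keeper lips at its foot: nudge each one back up its lane until its base is clear of the lips, lift it out, and stand it upright and centred on a black riser on the turntable, one to a riser; a holder waiting in the pick window goes on a riser too. When every holder that came down is standing on its riser, press the cap of the air duster fully down and let it up again, to blow the dust off for the photo. Leave the vase where it stands.

Things in the scene. Friction and masses are not known exactly. Their poses are not given: they have to be found in the camera images.
- holder_teal: enamelled tealight candle holder, teal, 0.15 to 0.35 kg: a round flat base 76 mm across and 8 mm thick carrying a plain round cup 44 mm across, 34 mm high in all. It starts jammed at the foot of one of the lanes, its base under the keeper lips. Origin: centre of the base's underside; z: its axis, up through the cup. None if this one did not come down today.
- holder_red: enamelled tealight candle holder, red, 0.15 to 0.35 kg: a round flat base 76 mm across and 8 mm thick carrying a plain round cup 44 mm across, 34 mm high in all. It starts jammed at the foot of one of the lanes, its base under the keeper lips. Origin: centre of the base's underside; z: its axis, up through the cup. None if this one did not come down today.
- holder_cream: enamelled tealight candle holder, cream, 0.15 to 0.35 kg: a round flat base 76 mm across and 8 mm thick carrying a plain round cup 44 mm across, 34 mm high in all. It starts jammed at the foot of one of the lanes, its base under the keeper lips. Origin: centre of the base's underside; z: its axis, up through the cup. None if this one did not come down today.
- holder_blue: enamelled tealight candle holder, dark blue, 0.15 to 0.35 kg: a round flat base 76 mm across and 8 mm thick carrying a plain round cup 44 mm across, 34 mm high in all. It starts standing free in the pick window of the middle lane, 30 to 40 mm behind any jammed there, which cannot be pushed clear until this one is out of the way. Origin: centre of the base's underside; z: its axis, up through the cup. None if this one did not come down today.
- holder_green: enamelled tealight candle holder, dark green, 0.15 to 0.35 kg: a round flat base 76 mm across and 8 mm thick carrying a plain round cup 44 mm across, 34 mm high in all. It starts standing free in the pick window of the lane on the +y side, 30 to 40 mm behind any jammed there, which cannot be pushed clear until this one is out of the way. Origin: centre of the base's underside; z: its axis, up through the cup. None if this one did not come down today.
- chute: three-lane sheet-metal gravity chute, fixed, 292 mm wide, 400 mm long, foot towards the robot. Origin: on the table under the middle of the end stop at the foot; x: level, up-chute; y: across; z up. The bed rises towards +x at 0.21 rad (12 deg) from 50 mm above the table at the end stop (12 mm high). Side guards rise 43 mm above the bed from 200 mm up the slope. Things stay where they are pushed.
- lane1_foot (a point): middle lane: point on the bed, on the lane's centre line, at the end stop; axes as the chute's. Lanes are 96 mm apart, parted by rails 8 mm high. A base can be lifted out of the open pick window, once its centre is at least 98 mm up the slope from the end stop.
- lane0_foot (a point): the same point of the lane on the chute's -y side. Over the first 60 mm of slope from the end stop yellow keeper lips overhang each lane from both sides, 11 mm (underside) to 15 mm (top) above the bed, leaving a slot 64 mm wide: a cup or closed fingers pass along it, a base cannot come up through it.
- lane2_foot (a point): the same point of the lane on the chute's +y side.
- riser0_top (a point): centre of the top of the lowest of the five square black acrylic risers glued on the white turntable, 48 mm square, 12 mm high; x: outwards from the turntable's axis, z up. The top is level and narrower than a holder's base.
- riser1_top (a point): the same on the next riser (a fifth of a turn anticlockwise), 48 mm square, 14 mm high.
- riser2_top (a point): the same on the next riser, 48 mm square, 16 mm high. The riser centres stand 92 mm from the turntable's axis, a fifth of a turn apart (108 mm from each other).
- riser3_top (a point): the same on the next riser, 48 mm square, 18 mm high.
- riser4_top (a point): the same on the tallest riser, 48 mm square, 20 mm high.
- turntable (a joint): angle of the white turntable (360 mm across, top 65 mm above the table) about its upright axis, rad, growing anticlockwise seen from above. It spins on ball bearings with very little friction, so a touch on a riser turns it.
- duster_cap_top (a point): centre of the top of the white cap (36 mm across, 20 mm high, red spot on top) of the air-duster can clamped upright on the shelf beside the turntable, can 60 mm across, cap top about 187 mm above the table.
- duster_cap (a joint): how far the duster's sprung cap is pressed straight down, m: 0 up, 0.006 fully down; it needs 2 N to start and 6 N fully down and springs back up by itself.
- shelf: matte black acrylic shelf, fixed, 440 mm (x) by 520 mm (y), top 40 mm above the table; origin under its centre on the table. It carries the turntable (axis at x -20, y +70 mm), the duster (x -90, y -175), a light box 60 x 160 x 104 mm high (x +130, y -180, facing the turntable) with a black rocker switch, and the vase.
- vase: teal ceramic vase, 86 mm across, 135 mm high, standing on the shelf; origin: centre of its underside. Leave it alone.
Mind the look-alikes: they are no part of the job. There is more than one size of the holder_blue; the one meant has the size given above.

How it is judged:
On the way, in this order (a step that is already met when the one before it is completed fails the run):
1. every holder that came down stands upright and centred on a riser, let go (((horizontal distance between holder_teal and riser0_top below 0.015 m and z of holder_teal in the frame of riser0_top between -0.006 and 0.006 m) or (horizontal distance between holder_teal and riser1_top below 0.015 m and z of holder_teal in the frame of riser1_top between -0.006 and 0.006 m) or (horizontal distance between holder_teal and riser2_top below 0.015 m and z of holder_teal in the frame of riser2_top between -0.006 and 0.006 m) or (horizontal distance between holder_teal and riser3_top below 0.015 m and z of holder_teal in the frame of riser3_top between -0.006 and 0.006 m) or (horizontal distance between holder_teal and riser4_top below 0.015 m and z of holder_teal in the frame of riser4_top between -0.006 and 0.006 m)) and angle between each of holder_teal, holder_red, holder_cream, holder_blue, holder_green's own z axis and vertical below 0.12 rad and linear speed of each of holder_teal, holder_red, holder_cream, holder_blue, holder_green below 0.03 m/s and ((horizontal distance between holder_red and riser0_top below 0.015 m and z of holder_red in the frame of riser0_top between -0.006 and 0.006 m) or (horizontal distance between holder_red and riser1_top below 0.015 m and z of holder_red in the frame of riser1_top between -0.006 and 0.006 m) or (horizontal distance between holder_red and riser2_top below 0.015 m and z of holder_red in the frame of riser2_top between -0.006 and 0.006 m) or (horizontal distance between holder_red and riser3_top below 0.015 m and z of holder_red in the frame of riser3_top between -0.006 and 0.006 m) or (horizontal distance between holder_red and riser4_top below 0.015 m and z of holder_red in the frame of riser4_top between -0.006 and 0.006 m)) and ((horizontal distance between holder_cream and riser0_top below 0.015 m and z of holder_cream in the frame of riser0_top between -0.006 and 0.006 m) or (horizontal distance between holder_cream and riser1_top below 0.015 m and z of holder_cream in the frame of riser1_top between -0.006 and 0.006 m) or (horizontal distance between holder_cream and riser2_top below 0.015 m and z of holder_cream in the frame of riser2_top between -0.006 and 0.006 m) or (horizontal distance between holder_cream and riser3_top below 0.015 m and z of holder_cream in the frame of riser3_top between -0.006 and 0.006 m) or (horizontal distance between holder_cream and riser4_top below 0.015 m and z of holder_cream in the frame of riser4_top between -0.006 and 0.006 m)) and ((horizontal distance between holder_blue and riser0_top below 0.015 m and z of holder_blue in the frame of riser0_top between -0.006 and 0.006 m) or (horizontal distance between holder_blue and riser1_top below 0.015 m and z of holder_blue in the frame of riser1_top between -0.006 and 0.006 m) or (horizontal distance between holder_blue and riser2_top below 0.015 m and z of holder_blue in the frame of riser2_top between -0.006 and 0.006 m) or (horizontal distance between holder_blue and riser3_top below 0.015 m and z of holder_blue in the frame of riser3_top between -0.006 and 0.006 m) or (horizontal distance between holder_blue and riser4_top below 0.015 m and z of holder_blue in the frame of riser4_top between -0.006 and 0.006 m)) and ((horizontal distance between holder_green and riser0_top below 0.015 m and z of holder_green in the frame of riser0_top between -0.006 and 0.006 m) or (horizontal distance between holder_green and riser1_top below 0.015 m and z of holder_green in the frame of riser1_top between -0.006 and 0.006 m) or (horizontal distance between holder_green and riser2_top below 0.015 m and z of holder_green in the frame of riser2_top between -0.006 and 0.006 m) or (horizontal distance between holder_green and riser3_top below 0.015 m and z of holder_green in the frame of riser3_top between -0.006 and 0.006 m) or (horizontal distance between holder_green and riser4_top below 0.015 m and z of holder_green in the frame of riser4_top between -0.006 and 0.006 m)) and contact force between each of holder_teal, holder_red, holder_cream, holder_blue, holder_green and the fingers below 0.05 N), for 0.3 s.
2. the duster's cap is pressed down (more than 4 mm of its 6 mm) (value of joint duster_cap above 0.004 m), for 0.1 s.
At the end, for the whole second after the job is handed in: Every holder present stands upright (within 0.12 rad) and at rest on a riser of its own, its base's centre within 15 mm of the middle of the riser's top and at its height (within 6 mm), and the duster's cap is up again (pressed less than 1.5 mm) (((horizontal distance between holder_teal and riser0_top below 0.015 m and z of holder_teal in the frame of riser0_top between -0.006 and 0.006 m) or (horizontal distance between holder_teal and riser1_top below 0.015 m and z of holder_teal in the frame of riser1_top between -0.006 and 0.006 m) or (horizontal distance between holder_teal and riser2_top below 0.015 m and z of holder_teal in the frame of riser2_top between -0.006 and 0.006 m) or (horizontal distance between holder_teal and riser3_top below 0.015 m and z of holder_teal in the frame of riser3_top between -0.006 and 0.006 m) or (horizontal distance between holder_teal and riser4_top below 0.015 m and z of holder_teal in the frame of riser4_top between -0.006 and 0.006 m)) and angle between each of holder_teal, holder_red, holder_cream, holder_blue, holder_green's own z axis and vertical below 0.12 rad and linear speed of each of holder_teal, holder_red, holder_cream, holder_blue, holder_green below 0.03 m/s and ((horizontal distance between holder_red and riser0_top below 0.015 m and z of holder_red in the frame of riser0_top between -0.006 and 0.006 m) or (horizontal distance between holder_red and riser1_top below 0.015 m and z of holder_red in the frame of riser1_top between -0.006 and 0.006 m) or (horizontal distance between holder_red and riser2_top below 0.015 m and z of holder_red in the frame of riser2_top between -0.006 and 0.006 m) or (horizontal distance between holder_red and riser3_top below 0.015 m and z of holder_red in the frame of riser3_top between -0.006 and 0.006 m) or (horizontal distance between holder_red and riser4_top below 0.015 m and z of holder_red in the frame of riser4_top between -0.006 and 0.006 m)) and ((horizontal distance between holder_cream and riser0_top below 0.015 m and z of holder_cream in the frame of riser0_top between -0.006 and 0.006 m) or (horizontal distance between holder_cream and riser1_top below 0.015 m and z of holder_cream in the frame of riser1_top between -0.006 and 0.006 m) or (horizontal distance between holder_cream and riser2_top below 0.015 m and z of holder_cream in the frame of riser2_top between -0.006 and 0.006 m) or (horizontal distance between holder_cream and riser3_top below 0.015 m and z of holder_cream in the frame of riser3_top between -0.006 and 0.006 m) or (horizontal distance between holder_cream and riser4_top below 0.015 m and z of holder_cream in the frame of riser4_top between -0.006 and 0.006 m)) and ((horizontal distance between holder_blue and riser0_top below 0.015 m and z of holder_blue in the frame of riser0_top between -0.006 and 0.006 m) or (horizontal distance between holder_blue and riser1_top below 0.015 m and z of holder_blue in the frame of riser1_top between -0.006 and 0.006 m) or (horizontal distance between holder_blue and riser2_top below 0.015 m and z of holder_blue in the frame of riser2_top between -0.006 and 0.006 m) or (horizontal distance between holder_blue and riser3_top below 0.015 m and z of holder_blue in the frame of riser3_top between -0.006 and 0.006 m) or (horizontal distance between holder_blue and riser4_top below 0.015 m and z of holder_blue in the frame of riser4_top between -0.006 and 0.006 m)) and ((horizontal distance between holder_green and riser0_top below 0.015 m and z of holder_green in the frame of riser0_top between -0.006 and 0.006 m) or (horizontal distance between holder_green and riser1_top below 0.015 m and z of holder_green in the frame of riser1_top between -0.006 and 0.006 m) or (horizontal distance between holder_green and riser2_top below 0.015 m and z of holder_green in the frame of riser2_top between -0.006 and 0.006 m) or (horizontal distance between holder_green and riser3_top below 0.015 m and z of holder_green in the frame of riser3_top between -0.006 and 0.006 m) or (horizontal distance between holder_green and riser4_top below 0.015 m and z of holder_green in the frame of riser4_top between -0.006 and 0.006 m)) and value of joint duster_cap below 0.0015 m); the robot touches nothing.
It fails at once if the vase is moved more than 30 mm or tipped (distance of vase from where it was at the start of the episode above 0.03 m or angle between vase's own z axis and vertical above 0.3 rad).
Of holder_teal, holder_red, holder_cream, holder_blue, holder_green only 4 to 5 are there at a start; the rules pass over those that are not, and their reading is None.
At some moment in a run one of holder_teal, holder_red, holder_cream, holder_blue, holder_green may be knocked a few centimetres aside while the robot is not near it.
Once in a run the grip may slacken for a moment while it holds something.
It also fails if it takes over 210 s, if anything falls off the work surface, if the arm or the gripper's body presses on something with over 40 N, if the wrist force passes 120 N, or if a joint passes its speed limit or range.

## Working session

There is one attempt and no reset: what is moved stays moved. The work goes in short steps, Python scripts to look and compute and a shell command to move; the robot and the scene stay as the last step left them, time stands still between calls to the robot, and variables do not carry over. Pictures are saved under pics/ and viewed, and the job is handed in when it is done.

```bash
ls; mkdir -p pics; python3 - <<'E'
from plant import status, viewer
import cv2
s=status.state();print(s)
for n in("side","top"):
    p=viewer.snapshot(n);cv2.imwrite(f"pics/{n}0.png",p["img"]);print({k:v for k,v in p.items() if k!="img"})
E
```

```text
pics
{'time_s': 0.0, 'joint_positions': array([-1.45612173e+00,  2.45773870e-01,  1.55901575e+00, -2.22662094e-05,
        1.33869993e+00, -1.74083272e-01]), 'qvel': array([-0.00066734, -0.00019081,  0.00053421,  0.00179481,  0.00158425,
        0.00110774]), 'effort': array([-2.05288045e-03, -4.15838170e+01, -3.14598656e+01,  6.83729094e-02,
        3.32257105e-02, -1.33836511e-04]), 'tcp_pos': array([ 0.18503494, -0.62247495,  0.20437015]), 'ee_rot': array([ 0.10106818,  0.69976134,  0.10240934, -0.69973682]), 'contact_force': array([-0.08118884,  0.06616778,  0.50671148]), 'wrist_torque': array([0.01020192, 0.0193072 , 0.05554302]), 'width': 1.0002917365429635}
{'fov_y': 44.14569674529416, 'cx': 318.3602525654586, 'cy': 201.85099315784257, 'rvec': array([ 0.20278064, -2.90514924,  1.09028365]), 'tvec': array([0.54636057, 0.17659951, 1.50665927]), 'shot': 1}
{'fov_y': 49.48837117792029, 'cx': 322.1248298665067, 'cy': 202.66337682617035, 'rvec': array([ 2.15607657, -2.16570109,  0.0906544 ]), 'tvec': array([-0.02510717,  0.55303877,  1.13018184]), 'shot': 2}
```

View pics/side0.png

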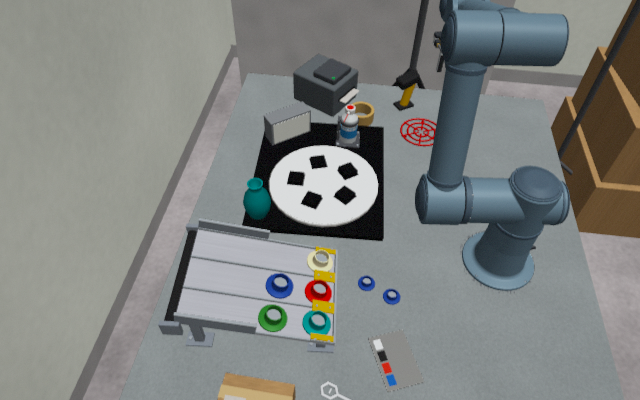

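View pics/top0.png

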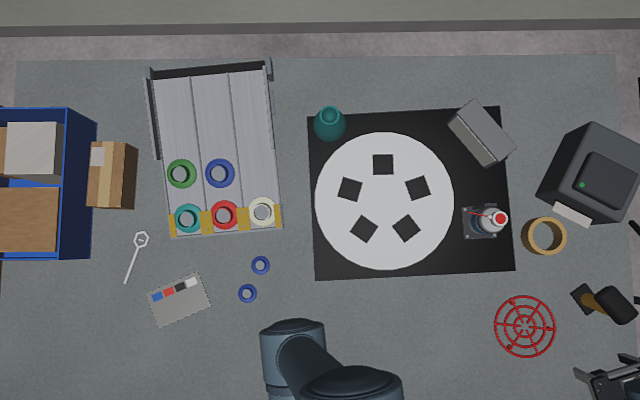

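```bash
cat > h.py <<'E'
import numpy as np, cv2
from plant import status, viewer, r, boxes_of, outline_of, place_of
from scipy.spatial.transform import Rotation as R
from scipy.optimize import least_squares
def cam(p):
    f=p["img"].shape[0]/2/np.tan(np.radians(p["fov_y"]/2))
    return np.array([[f,0,p["cx"]],[0,f,p["cy"]],[0,0,1.]])
def proj(p,X):
    return cv2.projectPoints(np.atleast_2d(np.array(X,float)),np.array(p["rvec"]),np.array(p["tvec"]),cam(p),None)[0][:,0]
def ray(p,px):
    Rm=cv2.Rodrigues(np.array(p["rvec"]))[0];d=Rm.T@np.linalg.solve(cam(p),[px[0],px[1],1.]);o=-Rm.T@np.array(p["tvec"]);return o,d/np.linalg.norm(d)
def onz(p,px,z):
    o,d=ray(p,px);return o+d*(z-o[2])/d[2]
def tri(pa,a,pb,b):
    o1,d1=ray(pa,a);o2,d2=ray(pb,b)
    A=np.stack([d1,-d2],1);t=np.linalg.lstsq(A,o2-o1,rcond=None)[0]
    x1=o1+t[0]*d1;x2=o2+t[1]*d2
    return (x1+x2)/2,np.linalg.norm(x1-x2)
def tool():
    s=status.state();w,x,y,z=s["ee_rot"];return s,np.array(s["tcp_pos"]),R.from_quat([x,y,z,w]).as_matrix()
E
cat > find.py <<'E'
from h import *
S=viewer.snapshot("side");T=viewer.snapshot("top")
names="holder_teal holder_red holder_cream holder_blue holder_green lane0_foot lane1_foot lane2_foot riser0_top riser1_top riser2_top riser3_top riser4_top duster_cap_top chute shelf vase".split()
for n in names:
    a=place_of(S,n);b=place_of(T,n)
    f=lambda l:[(np.round(d["position"],1).tolist(),round(d["score"],2)) for d in l[:3]]
    print(n,f(a),f(b))
    if a and b:
        X,e=tri(S,a[0]["position"],T,b[0]["position"]);print("   ",X.round(4),round(e,4))
E
python3 find.py
```

```text
holder_teal [([315.5, 324.5], 0.93), ([319.6, 161.4], 0.58)] [([188.5, 219.1], 0.61)]
    [0.5128 0.3207 0.0557] 0.0079
holder_red [([320.4, 291.0], 0.67)] [([228.2, 217.3], 0.74)]
    [0.5153 0.2174 0.0532] 0.0041
holder_cream [([322.0, 263.0], 0.9), ([346.9, 166.5], 0.7), ([312.2, 197.0], 0.3)] [([264.0, 209.3], 0.71), ([231.4, 234.5], 0.55)]
    [0.5293 0.124  0.0526] 0.0089
holder_blue [([352.3, 105.8], 0.72), ([365.4, 282.8], 0.66), ([277.6, 287.3], 0.63)] [([215.8, 172.9], 0.76), ([260.2, 265.2], 0.72), ([246.0, 294.8], 0.5)]
    [0.5046 0.1041 0.6141] 0.0573
holder_green [] []
lane0_foot [([334.7, 268.1], 0.71)] [([261.4, 225.0], 0.56)]
    [0.49   0.1316 0.0454] 0.0063
lane1_foot [([333.0, 292.9], 0.58)] [([224.2, 231.5], 0.62), ([190.1, 218.4], 0.58)]
    [0.4788 0.2246 0.0636] 0.0059
lane2_foot [([332.2, 325.6], 0.86)] [([188.8, 235.2], 0.57)]
    [0.4699 0.3183 0.0571] 0.006
riser0_top [([320.9, 160.6], 0.79)] [([416.8, 186.5], 0.68)]
    [ 0.584  -0.2701  0.0777] 0.0079
riser1_top [] [([385.5, 163.0], 0.83)]
riser2_top [([308.9, 199.3], 0.95)] [([347.8, 191.5], 0.92)]
    [ 0.5862 -0.0945  0.0724] 0.0185
riser3_top [([346.1, 195.0], 0.96)] [([364.3, 229.1], 0.88)]
    [ 0.4806 -0.1359  0.067 ] 0.0005
riser4_top [] [([407.9, 226.7], 0.93)]
duster_cap_top [([353.1, 106.1], 0.64)] [([502.0, 219.6], 0.77)]
    [ 0.4945 -0.4394  0.1866] 0.0027
chute [([330.9, 306.8], 0.61), ([311.7, 196.3], 0.32)] [([230.3, 231.8], 0.86)]
    [ 0.4812  0.226  -0.0112] 0.0071
shelf [([319.5, 176.2], 0.69)] [([405.5, 190.2], 0.94)]
    [ 0.5837 -0.2513  0.0206] 0.0047
vase [([274.5, 314.2], 0.2)] []
```

```bash
python3 - <<'E'
from h import *
S=viewer.snapshot("side");T=viewer.snapshot("top")
a=cv2.resize(T["img"][50:280,140:290],None,fx=2.6,fy=2.6,interpolation=2)
b=cv2.resize(S["img"][215:360,165:345],None,fx=2.2,fy=2.2,interpolation=2)
c=np.zeros((600,800,3),np.uint8);c[:a.shape[0],:a.shape[1]]=a[:600];b=b[:, :800-a.shape[1]];c[:b.shape[0],a.shape[1]:a.shape[1]+b.shape[1]]=b
cv2.imwrite("pics/c1.png",c)
E
```

```text
(no output)
```

View pics/c1.png

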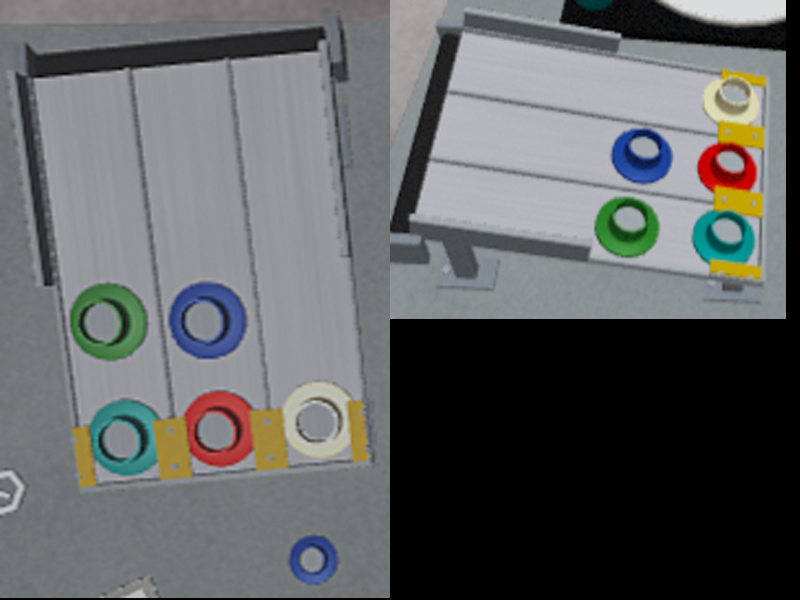

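```bash
cat > fit.py <<'E'
from h import *
from scipy.optimize import minimize
A=0.21; UP=6
def fillhull(p,pts,K=UP):
    m=np.zeros((400*1,640*1),np.uint8)
    q=cv2.convexHull(proj(p,pts).astype(np.float32))
    m=np.zeros((400,640),np.uint8)
    cv2.fillPoly(m,[np.round(q*16).astype(np.int32)],255,lineType=cv2.LINE_AA,shift=4)
    return m/255.
def bed(c,s,t,h=0):
    x,y,th=c; X=np.array([s*np.cos(A)-h*np.sin(A),t,0.05+s*np.sin(A)+h*np.cos(A)])
    cs,sn=np.cos(th),np.sin(th)
    return np.array([x+cs*X[0]-sn*X[1],y+sn*X[0]+cs*X[1],X[2]])
def hsv(p): return cv2.cvtColor(p["img"],cv2.COLOR_BGR2HSV)
def mask(p,lo,hi): return (cv2.inRange(hsv(p),np.array(lo),np.array(hi))>0).astype(float)
COL={"teal":([82,120,60],[96,255,255]),"red":([0,150,60],[6,255,255]),"cream":([22,25,150],[34,110,255]),"blue":([108,140,50],[125,255,255]),"green":([50,90,40],[72,255,255]),"yellow":([18,150,110],[30,255,255])}
def axis_model(O,Z,p):
    """holder union mask"""
    u=np.cross(Z,[1,0,0]);u/=np.linalg.norm(u);v=np.cross(Z,u)
    a=np.linspace(0,2*np.pi,40,endpoint=False)
    ring=lambda rr,h:[O+Z*h+rr*(np.cos(q)*u+np.sin(q)*v) for q in a]
    return np.maximum(fillhull(p,ring(.038,0)+ring(.038,.008)),fillhull(p,ring(.022,.008)+ring(.022,.034)))
def iou(m,g): return 1-np.minimum(m,g).sum()/max(np.maximum(m,g).sum(),1)
STR=[(-.146,-.128),(-.064,-.032),(.032,.064),(.128,.146)]
def lips(c,p):
    m=0
    for a,b in STR: m=np.maximum(m,fillhull(p,[bed(c,s,t,.015) for s in(0,.06) for t in(a,b)]))
    return m
def blob(p,col,near,rad=26):
    g=mask(p,*COL[col]);w=np.zeros_like(g);cv2.circle(w,tuple(int(v) for v in near),rad,1,-1);g=g*w
    g8=(g*255).astype(np.uint8)
    cs=cv2.findContours(g8,cv2.RETR_EXTERNAL,cv2.CHAIN_APPROX_NONE)[0]
    o=np.zeros_like(g8); big=max(cs,key=cv2.contourArea); cv2.drawContours(o,[big],-1,255,-1); return o/255.
def fitchute(S,T,x0=(.478,.224,.06)):
    g={}
    for k,p in(("S",S),("T",T)):
        m=mask(p,*COL["yellow"]);w=np.zeros_like(m);n=proj(p,bed(x0,.03,0,.015))[0];cv2.circle(w,tuple(int(v) for v in n),90,1,-1);g[k]=m*w
    f=lambda c:iou(lips(c,S),g["S"])+iou(lips(c,T),g["T"])
    best=min((minimize(f,[x0[0],x0[1],th],method="Nelder-Mead",options=dict(initial_simplex=[[x0[0],x0[1],th],[x0[0]+.01,x0[1],th],[x0[0],x0[1]+.01,th],[x0[0],x0[1],th+.05]],xatol=1e-4,fatol=1e-4)) for th in(.0,.06,.12)),key=lambda r_:r_.fun)
    return best.x,best.fun,g
E
python3 - <<'E'
from fit import *
S=viewer.snapshot("side");T=viewer.snapshot("top")
c,e,g=fitchute(S,T);print(c,e)
for p,k in((S,"S"),(T,"T")): print(k,iou(lips(c,p),g[k]),g[k].sum())
np.save("chute.npy",c)
print([bed(c,.15,t) for t in (0,)])
for k,p in(("S",S),("T",T)):
    im=p["img"].copy()
    m=(lips(c,p)*255).astype(np.uint8);cc=cv2.findContours((m>127).astype(np.uint8),0,1)[0];cv2.drawContours(im,cc,-1,(255,0,255),1)
    for s in (0,.4/1):
        q=proj(p,[bed(c,s,-.146),bed(c,s,.146)]);cv2.line(im,tuple(q[0].astype(int).tolist()),tuple(q[1].astype(int).tolist()),(255,255,0),1)
    im=im[215:360,165:345] if k=="S" else im[50:250,130:300]
    cv2.imwrite(f"pics/chute{k}.png",cv2.resize(im,None,fx=2.9,fy=2.9,interpolation=0))
E
```

```text
[0.48067258 0.22227722 0.06953182] 0.6887668655906332
S 0.32346053691526633 576.0
T 0.36530632867536683 697.0
[array([0.62702273, 0.23246964, 0.08126898])]
```

View pics/chuteT.png

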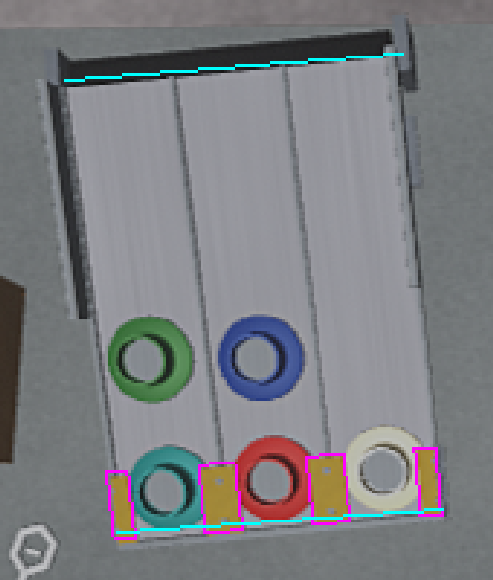

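View pics/chuteS.png

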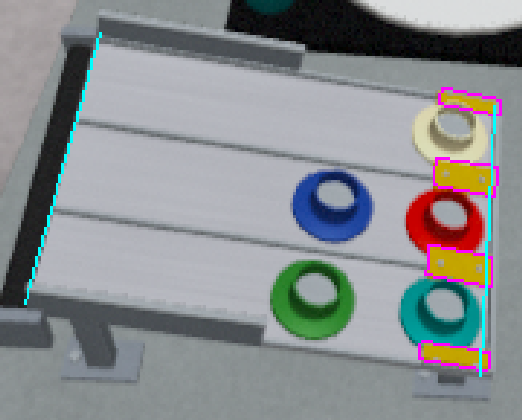

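```bash
cat >> fit.py <<'E'
def occl(c,p,lane):
    m=0
    for a,b in STR: m=np.maximum(m,fillhull(p,[bed(c,s,t,h) for h in(.011,.015) for s in(0,.06) for t in(a,b)]))
    return m
def fithold(c,col,st0,S,T,lip=True):
    Z=bed(c,0,0,1)-bed(c,0,0,0); res={}
    G=[];
    for p in(S,T):
        n=proj(p,bed(c,st0[0],st0[1],.012))[0]; g=blob(p,col,n); G.append((p,g,1-(occl(c,p,0)>0.3) if lip else np.ones_like(g)))
    def f(v,sel=(0,1)):
        return sum(iou(axis_model(bed(c,*v),Z,G[i][0])*G[i][2],G[i][1]*G[i][2]) for i in sel)
    out=[]
    for sel in((0,1),(0,),(1,)):
        x0=np.array(st0)
        rr=minimize(f,x0,args=(sel,),method="Nelder-Mead",options=dict(initial_simplex=[x0,x0+[.008,0],x0+[0,.008]],xatol=1e-4,fatol=1e-4));out.append((rr.x.round(4),round(rr.fun,3)))
    return out
E
python3 - <<'E'
from fit import *
S=viewer.snapshot("side");T=viewer.snapshot("top");c=np.load("chute.npy")
for col,st in(("teal",(.038,.096)),("red",(.038,0)),("cream",(.038,-.096)),("blue",(.12,0)),("green",(.12,.096))):
    o=fithold(c,col,st,S,T,col in("teal","red","cream"));print(col,o,bed(c,*o[0][0]).round(4))
E
```

```text
teal [(array([0.0401, 0.0933]), np.float64(0.194)), (array([0.0416, 0.0936]), np.float64(0.098)), (array([0.0397, 0.0923]), np.float64(0.09))] [0.5133 0.3181 0.0584]
red [(array([ 0.0417, -0.0018]), np.float64(0.261)), (array([0.0425, 0.0013]), np.float64(0.126)), (array([ 0.039 , -0.0002]), np.float64(0.125))] [0.5215 0.2233 0.0587]
cream [(array([ 0.0451, -0.0993]), np.float64(0.941)), (array([ 0.0461, -0.0995]), np.float64(0.077)), (array([ 0.0294, -0.0851]), np.float64(0.848))] [0.5316 0.1263 0.0594]
blue [(array([0.1509, 0.0009]), np.float64(0.334)), (array([0.1508, 0.0018]), np.float64(0.178)), (array([0.1485, 0.0045]), np.float64(0.152))] [0.6278 0.2334 0.0815]
green [(array([0.1553, 0.1   ]), np.float64(0.415)), (array([0.1566, 0.0973]), np.float64(0.219)), (array([0.1529, 0.1011]), np.float64(0.193))] [0.6252 0.3326 0.0824]
```

```bash
cat > tt.py <<'E'
from fit import *
def turntable(S,T,verbose=True):
    # disc
    out={}
    for k,p in(("S",S),("T",T)):
        h=hsv(p);g=((h[...,2]>190)&(h[...,1]<30)).astype(np.uint8)
        n=proj(p,[.565,-.185,.065])[0];w=np.zeros_like(g);cv2.circle(w,tuple(n.astype(int).tolist()),95,1,-1);g*=w
        cs=max(cv2.findContours(g,0,cv2.CHAIN_APPROX_NONE)[0],key=cv2.contourArea)
        hull=cv2.convexHull(cs);gm=np.zeros((400,640),np.uint8);cv2.fillPoly(gm,[hull],1);out[k]=(p,gm)
    a=np.linspace(0,2*np.pi,80)
    def f(v,sel="ST"):
        return sum(iou(fillhull(out[k][0],[[v[0]+.18*np.cos(q),v[1]+.18*np.sin(q),.065] for q in a]),out[k][1].astype(float)) for k in sel)
    for sel in("ST","S","T"):
        rr=minimize(f,[.565,-.185],args=(sel,),method="Nelder-Mead",options=dict(initial_simplex=[[.565,-.185],[.575,-.185],[.565,-.175]],xatol=1e-4,fatol=1e-4))
        if verbose: print("tt",sel,rr.x.round(4),round(rr.fun,3))
        if sel=="ST": C=rr.x
    return C
def risers(C,ang):
    return [np.array([C[0]+.092*np.cos(ang+i*2*np.pi/5),C[1]+.092*np.sin(ang+i*2*np.pi/5),.077+.002*i]) for i in range(5)]
E
python3 - <<'E'
from tt import *
S=viewer.snapshot("side");T=viewer.snapshot("top")
C=turntable(S,T);np.save("tt.npy",C)
for p in(S,T):
    h=hsv(p);n=proj(p,[C[0],C[1],.065])[0]
    g=((h[...,2]<70)).astype(np.uint8);w=np.zeros_like(g)
    q=proj(p,[[C[0]+.165*np.cos(a),C[1]+.165*np.sin(a),.065] for a in np.linspace(0,6.28,60)]);cv2.fillPoly(w,[q.astype(np.int32)],1)
    nn,l,st,ce=cv2.connectedComponentsWithStats(g*w)
    for i in range(1,nn):
        if st[i,4]>60:
            X=onz(p,ce[i],.079);a=np.arctan2(X[1]-C[1],X[0]-C[0]);print(st[i,4],ce[i].round(1),X.round(4),round(np.hypot(X[0]-C[0],X[1]-C[1]),4),round(a,3),round(np.degrees(a)%72,1))
E
```

```text
tt ST [ 0.5596 -0.1873] 0.085
tt S [ 0.5603 -0.1862] 0.039
tt T [ 0.5554 -0.1858] 0.045
162 [317.6 161.7] [ 0.5901 -0.2613  0.079 ] 0.08 -1.179 4.5
203 [347.2 170.8] [ 0.4872 -0.2332  0.079 ] 0.0857 -2.577 68.4
184 [295.6 178. ] [ 0.6512 -0.1751  0.079 ] 0.0925 0.132 7.6
219 [344.7 194.8] [ 0.4851 -0.1251  0.079 ] 0.097 2.445 68.1
213 [311.4 199.6] [ 0.5868 -0.0897  0.079 ] 0.1013 1.299 2.4
379 [382.5 164.1] [ 0.6464 -0.1837  0.079 ] 0.0869 0.041 2.4
384 [349.5 189.2] [ 0.5819 -0.0984  0.079 ] 0.0917 1.324 3.9
382 [417.3 187.7] [ 0.5847 -0.2713  0.079 ] 0.0876 -1.28 70.7
390 [363.5 228.5] [ 0.4813 -0.133   0.079 ] 0.0953 2.534 1.2
397 [405.9 227.8] [ 0.4827 -0.2399  0.079 ] 0.0931 -2.542 70.4
```

```bash
cat >> tt.py <<'E'
def boxes(p,C,ang,which=range(5),half=.024):
    m=0
    for i in which:
        b=ang+i*2*np.pi/5;u=np.array([np.cos(b),np.sin(b),0]);v=np.array([-u[1],u[0],0]);o=np.array([C[0],C[1],0])+.092*u
        m=np.maximum(m,fillhull(p,[o+half*(i1*u+i2*v)+[0,0,z] for i1 in(-1,1) for i2 in(-1,1) for z in(.065,.077+.002*i)]))
    return m
def fitris(S,T,C0,a0,which=range(5),fixC=False):
    G=[]
    for p in(S,T):
        h=hsv(p);g=(h[...,2]<75).astype(float);w=np.zeros((400,640),np.uint8)
        for i in which:
            o=risers(C0,a0)[i];n=proj(p,o)[0];cv2.circle(w,tuple(n.astype(int).tolist()),22,1,-1)
        q=proj(p,[[C0[0]+.165*np.cos(a),C0[1]+.165*np.sin(a),.065] for a in np.linspace(0,6.28,60)]);w2=np.zeros_like(w);cv2.fillPoly(w2,[q.astype(np.int32)],1)
        G.append((p,g*w*w2))
    o=[]
    for sel in((0,1),(0,),(1,)):
        f=lambda v:sum(iou(boxes(G[i][0],C0 if fixC else v[:2],v[2],which),G[i][1]) for i in sel)+(abs(v[0]-C0[0])+abs(v[1]-C0[1])if fixC else 0)
        x=np.array([C0[0],C0[1],a0]);rr=minimize(f,x,method="Nelder-Mead",options=dict(initial_simplex=[x,x+[.006,0,0],x+[0,.006,0],x+[0,0,.06]],xatol=1e-4,fatol=1e-4));o.append((rr.x.round(4),round(rr.fun,3)))
    return o
E
python3 - <<'E'
from tt import *
S=viewer.snapshot("side");T=viewer.snapshot("top");C=np.load("tt.npy")
o=fitris(S,T,C,-1.25);print(o)
x=o[0][0];np.save("tt.npy",x[:2]);print(risers(x[:2],x[2]))
E
```

```text
[(array([ 0.5575, -0.1857, -1.2414]), np.float64(0.364)), (array([ 0.5611, -0.1852, -1.241 ]), np.float64(0.225)), (array([ 0.5559, -0.1861, -1.24  ]), np.float64(0.091))]
[array([ 0.58725941, -0.27275388,  0.077     ]), array([ 0.64948932, -0.18429824,  0.079     ]), array([ 0.58459311, -0.09777979,  0.081     ]), array([ 0.48225515, -0.13276408,  0.083     ]), array([ 0.48390301, -0.24090401,  0.085     ])]
```

```bash
cat > off.py <<'E'
import sys
from h import *
# usage: off.py x y z [jawyaw_deg]  -> offset cm (tool axes) and twist
s,t,M=tool()
print("tcp",t.round(4),"xax",M[:,0].round(3),"yax",M[:,1].round(3),"zax",M[:,2].round(3),"q6",round(s["joint_positions"][5],3),"F",np.round(s["contact_force"],2),"w",round(s["width"],3),"t",s["time_s"])
if len(sys.argv)>3:
    g=np.array([float(v) for v in sys.argv[1:4]]);print("offset cm",((g-t)@M*100).round(2))
if len(sys.argv)>4:
    a=np.radians(float(sys.argv[4]));d=np.array([-np.sin(a),np.cos(a),0])
    v=M.T@d; tw=np.degrees(np.arctan2(v[2],v[1]));tw=(tw+90)%180-90;print("twist",round(tw,2))
E
python3 off.py 0.627 0.23 0.2 4
```

```text
tcp [ 0.1851 -0.6231  0.2054] xax [ 0.  0. -1.] yax [ 0.285 -0.959 -0.   ] zax [-0.959 -0.285 -0.   ] q6 -0.174 F [ 0.41  0.25 -0.91] w 1.002 t 2.4
offset cm [  0.55 -69.19 -66.65]
twist 12.55
```

```bash
python3 -m pendant '[{"offset":[-6,0,0],"twist":0},{"offset":[-10,-2,-2],"twist":0},{"offset":[-10,-5,-5],"twist":0},{"offset":[-10,-8,-8],"twist":2},{"offset":[-10,-11,-10.5],"twist":4},{"offset":[-10,-14,-13.5],"twist":6},{"offset":[-10,-17,-16.3],"twist":8},{"offset":[-10,-20,-19.2],"twist":10},{"offset":[-10,-23,-22],"twist":12.5},{"offset":[-10,-26,-25],"twist":12.5},{"offset":[-10,-29,-28],"twist":12.5},{"offset":[-10,-32,-30.8],"twist":12.5}]' 70 25; python3 off.py 0.622 0.233 0.2 4
```

```text
time_s: 3.4
tcp_pos: [0.3841, -0.2379, 0.3058]
ee_rot: [0.025, 0.707, 0.025, -0.706]
contact_force: [1.5, -0.8, -0.8]
width: 0.698
tcp [ 0.3841 -0.2379  0.3058] xax [ 0.001 -0.001 -1.   ] yax [ 0.07  -0.998  0.001] zax [-0.998 -0.07  -0.001] q6 0.694 F [ 1.48 -0.77 -0.83] w 0.698 t 3.4
offset cm [ 10.57 -45.32 -27.03]
twist 0.02
```

```bash
python3 -m pendant '[{"offset":[0,-3,-1.8]},{"offset":[0,-6.5,-3.9]},{"offset":[0,-10,-6]},{"offset":[0,-13.5,-8]},{"offset":[0,-17,-10]},{"offset":[0,-20.5,-12.2]},{"offset":[0,-24,-14.3]},{"offset":[0,-27.5,-16.4]},{"offset":[0,-31,-18.5]},{"offset":[0,-34.5,-20.6]},{"offset":[0,-37.5,-22.4]},{"offset":[0,-40,-24]}]'; python3 off.py 0.6226 0.233 0.115
```

```text
tcp [ 0.3841 -0.2379  0.3058] xax [ 0.001 -0.001 -1.   ] yax [ 0.07  -0.998  0.001] zax [-0.998 -0.07  -0.001] q6 0.694 F [ 1.48 -0.77 -0.83] w 0.698 t 3.4
offset cm [ 19.07 -45.32 -27.08]schema error: expected keys offset, twist
```

```bash
python3 -m pendant '[{"offset":[0,-3,-1.8],"twist":0},{"offset":[0,-6.5,-3.9],"twist":0},{"offset":[0,-10,-6],"twist":0},{"offset":[0,-13.5,-8],"twist":0},{"offset":[0,-17,-10],"twist":0},{"offset":[0,-20.5,-12.2],"twist":0},{"offset":[0,-24,-14.3],"twist":0},{"offset":[0,-27.5,-16.4],"twist":0},{"offset":[0,-31,-18.5],"twist":0},{"offset":[0,-34.5,-20.6],"twist":0},{"offset":[0,-37.5,-22.4],"twist":0},{"offset":[0,-40,-24],"twist":0}]'; python3 off.py 0.6226 0.233 0.15
```

```text
time_s: 4.4
tcp_pos: [0.5952, 0.1788, 0.3053]
ee_rot: [-0.025, -0.707, -0.026, 0.707]
contact_force: [-0.1, -0.1, -0.3]
width: 0.699
tcp [0.5952 0.1788 0.3053] xax [-0.  0. -1.] yax [ 0.072 -0.997 -0.   ] zax [-0.997 -0.072  0.   ] q6 1.608 F [-0.1  -0.06 -0.31] w 0.699 t 4.4
offset cm [15.53 -5.2  -3.12]
```

```bash
python3 -m pendant '[{"offset":[2,-3,-1.8],"twist":0},{"offset":[5,-5.2,-3.1],"twist":0},{"offset":[8.5,-5.2,-3.1],"twist":0},{"offset":[12,-5.2,-3.1],"twist":0},{"offset":[14.5,-5.2,-3.1],"twist":0},{"offset":[15.5,-5.2,-3.1],"twist":0},{"offset":[15.5,-5.2,-3.1],"twist":0}]'; python3 - <<'E'
from h import *
S=viewer.snapshot("side");T=viewer.snapshot("top")
a=cv2.resize(S["img"][215:345,200:360],None,fx=3.3,fy=3.3,interpolation=2);cv2.imwrite("pics/b1.png",a)
a=cv2.resize(T["img"][100:260,140:300],None,fx=3.5,fy=3.5,interpolation=2);cv2.imwrite("pics/b2.png",a)
E
```

```text
time_s: 4.98
tcp_pos: [0.6201, 0.2298, 0.1471]
ee_rot: [-0.025, -0.705, -0.025, 0.709]
contact_force: [0.1, 0.3, 1.3]
width: 0.701
```

View pics/b1.png

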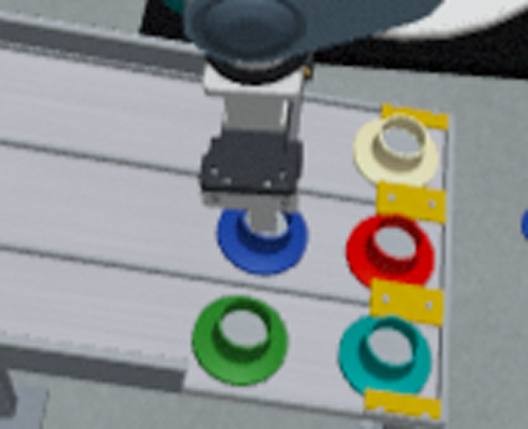

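View pics/b2.png

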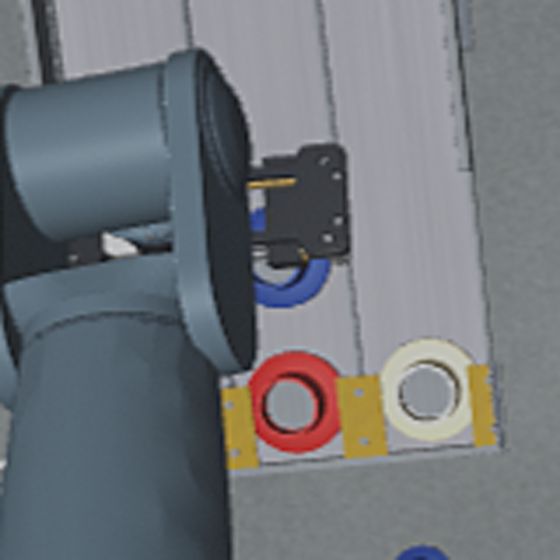

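```bash
python3 -m pendant '[{"offset":[1,0,0],"twist":0},{"offset":[2.5,0,0],"twist":0},{"offset":[3.5,0,0],"twist":0},{"offset":[4.3,0,0],"twist":0},{"offset":[4.3,0,0],"twist":0}]'; python3 off.py 0.6226 0.233 0.092 4
```

```text
time_s: 5.5
tcp_pos: [0.6203, 0.2298, 0.1045]
ee_rot: [-0.025, -0.705, -0.025, 0.708]
contact_force: [-0.1, -0.6, -0.6]
width: 0.697
tcp [0.6203 0.2298 0.1045] xax [-0.005 -0.001 -1.   ] yax [ 0.07  -0.998  0.001] zax [-0.998 -0.07   0.005] q6 1.684 F [-0.15 -0.57 -0.56] w 0.697 t 5.5
offset cm [ 1.25 -0.3  -0.26]
twist 0.04
```

```bash
python3 -m pendant '[{"offset":[0.4,-0.3,-0.2],"twist":0},{"offset":[0.8,-0.3,-0.2],"twist":0},{"offset":[1.1,-0.3,-0.2],"twist":0},{"offset":[1.2,-0.3,-0.2],"twist":0},{"offset":[1.2,-0.3,-0.2],"twist":0}]'; python3 off.py 0.6226 0.233 0.092 4
```

```text
time_s: 5.92
tcp_pos: [0.6237, 0.2333, 0.0952]
ee_rot: [-0.025, -0.707, -0.025, 0.707]
contact_force: [0.3, 0.2, 0.2]
width: 0.7
tcp [0.6237 0.2333 0.0952] xax [-0. -0. -1.] yax [ 0.071 -0.998  0.   ] zax [-0.998 -0.071  0.   ] q6 1.688 F [0.32 0.16 0.22] w 0.7 t 5.9167
offset cm [0.32 0.03 0.11]
twist 0.05
```

```bash
python3 -m pendant '[{"offset":[0.15,0,0],"twist":0},{"offset":[0.15,0,0],"twist":0}]' 70 20;  python3 -m pendant '[{"offset":[0,0,0],"twist":0},{"offset":[0,0,0],"twist":0},{"offset":[0,0,0],"twist":0},{"offset":[0,0,0],"twist":0},{"offset":[0,0,0],"twist":0},{"offset":[0,0,0],"twist":0}]' 30 25
```

```text
time_s: 6.08
tcp_pos: [0.6238, 0.2333, 0.094]
ee_rot: [0.025, 0.707, 0.025, -0.707]
contact_force: [0.6, -0.4, 0.5]
width: 0.702
time_s: 6.58
tcp_pos: [0.6239, 0.2333, 0.0941]
ee_rot: [0.025, 0.707, 0.025, -0.707]
contact_force: [0.3, -0.8, 1.1]
width: 0.461
```

```bash
python3 -m pendant '[{"offset":[-0.5,0,0],"twist":0},{"offset":[-1.5,0,0],"twist":0},{"offset":[-3,0,0],"twist":0},{"offset":[-5,0,0],"twist":0},{"offset":[-7,0,0],"twist":0},{"offset":[-9,0,0],"twist":0},{"offset":[-10,0,0],"twist":0},{"offset":[-10,0,0],"twist":0}]' ; python3 - <<'E'
from h import *
S=viewer.snapshot("side");T=viewer.snapshot("top")
a=cv2.resize(S["img"][185:345,200:360],None,fx=3.3,fy=3.3,interpolation=2);cv2.imwrite("pics/b3.png",a)
E
```

```text
time_s: 7.25
tcp_pos: [0.6258, 0.2338, 0.1987]
ee_rot: [0.025, 0.709, 0.025, -0.704]
contact_force: [-0.6, -0.4, -0.9]
width: 0.461
```

View pics/b3.png

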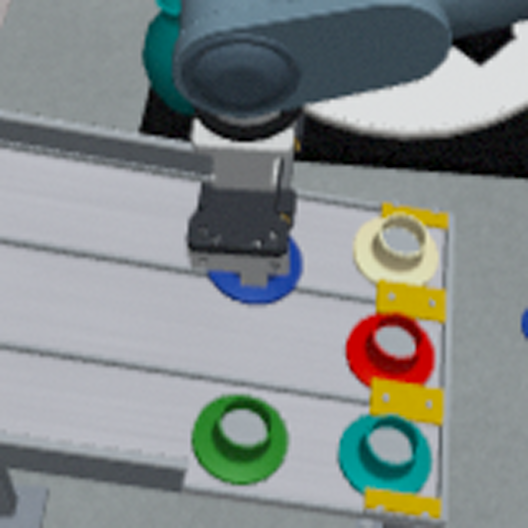

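```bash
python3 off.py 0.647 -0.184 0.24; python3 - <<'E'
from h import *
T=viewer.snapshot("top")
print(onz(T,(330,112),.175),onz(T,(330,126),.09))
E
```

```text
tcp [0.6237 0.2333 0.1942] xax [ 0.  0. -1.] yax [ 0.071 -0.998 -0.   ] zax [-0.998 -0.071 -0.   ] q6 1.688 F [-0.21 -0.23 -2.29] w 0.461 t 7.35
offset cm [-4.59 41.79  0.62]
[ 0.7544946  -0.04964348  0.175     ] [ 0.74452673 -0.04960399  0.09      ]
```

```bash
python3 -m pendant '[{"offset":[-2,1,0],"twist":0},{"offset":[-4,3,0],"twist":0},{"offset":[-4.6,6,0.1],"twist":0},{"offset":[-4.6,9.5,0.2],"twist":0},{"offset":[-4.6,13,0.2],"twist":0},{"offset":[-4.6,16.5,0.3],"twist":0},{"offset":[-4.6,20,0.3],"twist":0},{"offset":[-4.6,23.5,0.4],"twist":0},{"offset":[-4.6,27,0.4],"twist":0},{"offset":[-4.6,30.5,0.5],"twist":0},{"offset":[-4.6,34,0.5],"twist":0},{"offset":[-4.6,37,0.6],"twist":0}]'; python3 off.py 0.647 -0.184 0.125 4
```

```text
time_s: 8.4
tcp_pos: [0.6429, -0.1382, 0.2378]
ee_rot: [-0.024, -0.706, -0.025, 0.708]
contact_force: [-0.4, -1.0, -2.2]
width: 0.466
tcp [ 0.6429 -0.1382  0.2378] xax [-0.003  0.001 -1.   ] yax [ 0.07  -0.998 -0.001] zax [-0.998 -0.07   0.003] q6 1.117 F [-0.41 -1.03 -2.24] w 0.466 t 8.4
offset cm [11.27  4.61 -0.12]
twist -0.01
```

```bash
python3 -m pendant '[{"offset":[0,2,-0.1],"twist":0},{"offset":[0,3.8,-0.1],"twist":0},{"offset":[1,4.6,-0.1],"twist":0},{"offset":[3,4.6,-0.1],"twist":0},{"offset":[6,4.6,-0.1],"twist":0},{"offset":[9,4.6,-0.1],"twist":0},{"offset":[11,4.6,-0.1],"twist":0},{"offset":[11.3,4.6,-0.1],"twist":0},{"offset":[11.3,4.6,-0.1],"twist":0}]'; python3 off.py 0.647 -0.184 0.095 4;python3 - <<'E'
from h import *
S=viewer.snapshot("side");T=viewer.snapshot("top")
a=cv2.resize(S["img"][125:245,250:400],None,fx=3,fy=3,interpolation=2);b=cv2.resize(T["img"][120:270,310:460],None,fx=2.4,fy=2.4,interpolation=2)
c=np.zeros((360,810,3),np.uint8);c[:,:450]=a;c[:360,450:810]=b;cv2.imwrite("pics/b4.png",c[:,:800])
E
```

```text
time_s: 9.15
tcp_pos: [0.6466, -0.1805, 0.124]
ee_rot: [-0.024, -0.705, -0.026, 0.708]
contact_force: [-0.3, -0.4, -0.8]
width: 0.467
tcp [ 0.6466 -0.1805  0.124 ] xax [-0.005  0.002 -1.   ] yax [ 0.071 -0.997 -0.003] zax [-0.997 -0.071  0.005] q6 1.058 F [-0.26 -0.44 -0.82] w 0.467 t 9.15
offset cm [ 2.9   0.36 -0.03]
twist 0.1
```

View pics/b4.png

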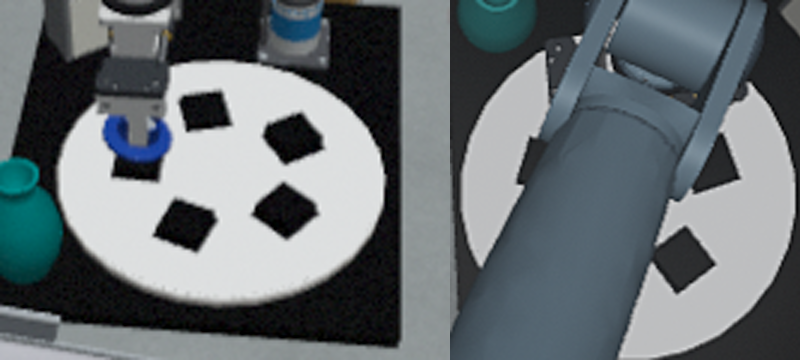

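```bash
python3 -m pendant '[{"offset":[0.5,0.3,0],"twist":0},{"offset":[1.2,0.3,0],"twist":0},{"offset":[1.8,0.3,0],"twist":0},{"offset":[2.2,0.3,0],"twist":0},{"offset":[2.5,0.3,0],"twist":0},{"offset":[2.5,0.3,0],"twist":0}]'; python3 -m pendant '[{"offset":[0.2,0,0],"twist":0},{"offset":[0.3,0,0],"twist":0},{"offset":[0.3,0,0],"twist":0}]'
```

```text
time_s: 9.75
tcp_pos: [0.6477, -0.1847, 0.1008]
ee_rot: [-0.025, -0.706, -0.025, 0.707]
contact_force: [-0.2, -1.6, -2.6]
width: 0.463
time_s: 10.0
tcp_pos: [0.6484, -0.1849, 0.0989]
ee_rot: [-0.025, -0.707, -0.025, 0.707]
contact_force: [-0.7, 0.2, -2.3]
width: 0.462
```

```bash
python3 -m pendant '[{"offset":[0.2,0,0],"twist":0},{"offset":[0.2,0,0],"twist":0},{"offset":[0.2,0,0],"twist":0}]'; python3 -m pendant '[{"offset":[0.2,0,0],"twist":0},{"offset":[0.2,0,0],"twist":0},{"offset":[0.2,0,0],"twist":0}]'
```

```text
time_s: 10.25
tcp_pos: [0.6485, -0.1851, 0.0972]
ee_rot: [0.025, 0.707, 0.025, -0.707]
contact_force: [0.8, -0.3, -1.2]
width: 0.467
time_s: 10.5
tcp_pos: [0.6484, -0.185, 0.095]
ee_rot: [0.025, 0.707, 0.025, -0.707]
contact_force: [-0.1, -0.5, -0.3]
width: 0.461
```

```bash
python3 -m pendant '[{"offset":[0.15,0,0],"twist":0},{"offset":[0.15,0,0],"twist":0},{"offset":[0.15,0,0],"twist":0}]'; python3 -m pendant '[{"offset":[0.15,0,0],"twist":0},{"offset":[0.15,0,0],"twist":0},{"offset":[0.15,0,0],"twist":0}]'
```

```text
time_s: 10.75
tcp_pos: [0.6489, -0.1852, 0.0947]
ee_rot: [0.025, 0.707, 0.025, -0.706]
contact_force: [-1.1, 0.5, 5.3]
width: 0.464
time_s: 11.0
tcp_pos: [0.6496, -0.1855, 0.0939]
ee_rot: [0.025, 0.708, 0.024, -0.706]
contact_force: [0.6, -0.1, 6.1]
width: 0.458
```

```bash
python3 -m pendant '[{"offset":[0,0,0],"twist":0},{"offset":[0,0,0],"twist":0},{"offset":[0,0,0],"twist":0}]' 30 5; python3 -m pendant '[{"offset":[0,0,0],"twist":0},{"offset":[-0.1,0,0],"twist":0},{"offset":[-0.1,0,0],"twist":0}]' 50;  python3 -m pendant '[{"offset":[-0.1,0,0],"twist":0},{"offset":[-0.1,0,0],"twist":0},{"offset":[-0.1,0,0],"twist":0},{"offset":[-0.1,0,0],"twist":0}]' 66
```

```text
time_s: 11.25
tcp_pos: [0.6493, -0.1853, 0.0926]
ee_rot: [0.025, 0.708, 0.025, -0.706]
contact_force: [2.7, -0.7, 2.9]
width: 0.467
time_s: 11.5
tcp_pos: [0.6473, -0.1846, 0.0918]
ee_rot: [-0.025, -0.706, -0.025, 0.708]
contact_force: [-0.1, 0.4, 0.3]
width: 0.5
time_s: 11.83
tcp_pos: [0.6482, -0.1849, 0.0938]
ee_rot: [-0.025, -0.707, -0.025, 0.707]
contact_force: [0.2, -0.6, -0.3]
width: 0.657
```

```bash
python3 -m pendant '[{"offset":[-1,0,0],"twist":0},{"offset":[-3,0,0],"twist":0},{"offset":[-6,0,0],"twist":0},{"offset":[-9,0,0],"twist":0},{"offset":[-12,0,0],"twist":0},{"offset":[-14,-1,0],"twist":0},{"offset":[-14,-3,0],"twist":0},{"offset":[-14,-6,0],"twist":0},{"offset":[-14,-9,0],"twist":0},{"offset":[-14,-12.5,0],"twist":0},{"offset":[-14,-16,0],"twist":0},{"offset":[-14,-20,0],"twist":0}]';python3 - <<'E'
from h import *
S=viewer.snapshot("side");T=viewer.snapshot("top")
a=cv2.resize(S["img"][125:245,250:400],None,fx=3,fy=3,interpolation=2);b=cv2.resize(T["img"][120:270,310:460],None,fx=2.4,fy=2.4,interpolation=2)
c=np.zeros((360,810,3),np.uint8);c[:,:450]=a;c[:360,450:810]=b;cv2.imwrite("pics/b5.png",c[:,:800])
E
```

```text
time_s: 12.83
tcp_pos: [0.6341, 0.0154, 0.235]
ee_rot: [0.025, 0.707, 0.024, -0.706]
contact_force: [0.3, 1.4, 0.5]
width: 0.656
```

View pics/b5.png

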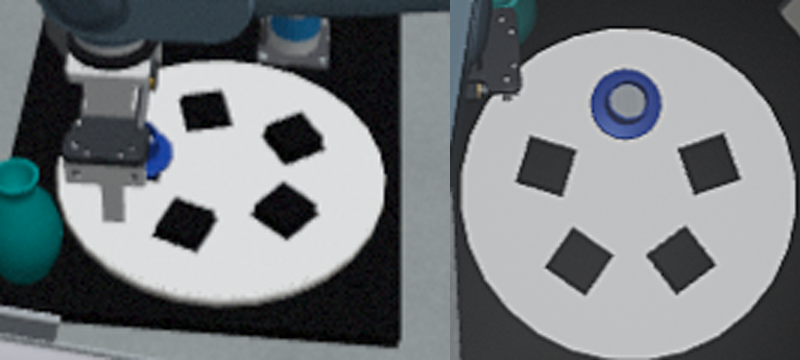

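```bash
python3 off.py 0.6205 0.3322 0.14 4
```

```text
tcp [0.6337 0.0194 0.235 ] xax [ 0.001  0.001 -1.   ] yax [ 0.077 -0.997 -0.001] zax [-0.997 -0.077 -0.001] q6 1.345 F [-0.92 -0.55 -0.39] w 0.658 t 12.9333
offset cm [  9.54 -31.28  -1.07]
twist 0.39
```

```bash
python3 -m pendant '[{"offset":[0,-3.5,-0.1],"twist":0},{"offset":[0,-7,-0.2],"twist":0},{"offset":[0,-11,-0.4],"twist":0},{"offset":[0,-15,-0.5],"twist":0},{"offset":[0,-19,-0.6],"twist":0},{"offset":[0,-23,-0.8],"twist":0},{"offset":[0,-27,-0.9],"twist":0},{"offset":[2,-30,-1],"twist":0},{"offset":[5,-31.3,-1],"twist":0},{"offset":[8,-31.3,-1],"twist":0},{"offset":[9.5,-31.3,-1],"twist":0},{"offset":[9.5,-31.3,-1],"twist":0}]' 70; python3 off.py 0.6205 0.3322 0.0945 4; python3 - <<'E'
from fit import *
S=viewer.snapshot("side")
a=cv2.resize(S["img"][205:345,200:360],None,fx=3.3,fy=3.3,interpolation=2);cv2.imwrite("pics/g1.png",a)
E
```

```text
time_s: 13.93
tcp_pos: [0.6198, 0.3259, 0.1342]
ee_rot: [-0.026, -0.704, -0.024, 0.709]
contact_force: [0.0, -0.3, -0.5]
width: 0.696
tcp [0.6198 0.3259 0.1342] xax [-0.008 -0.003 -1.   ] yax [ 0.07  -0.998  0.002] zax [-0.998 -0.07   0.008] q6 1.823 F [ 0.   -0.3  -0.54] w 0.696 t 13.9333
offset cm [ 3.97 -0.64 -0.14]
twist 0.02
```

View pics/g1.png

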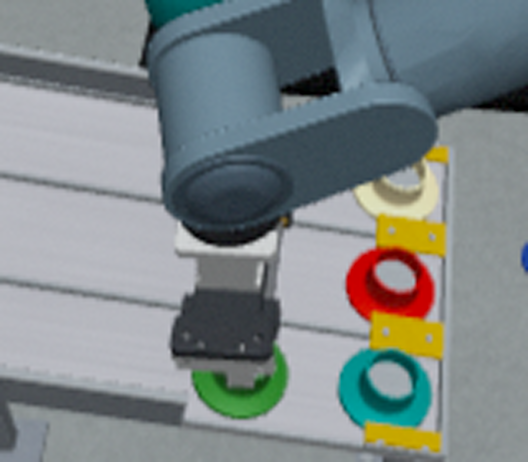

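```bash
python3 -m pendant '[{"offset":[0.5,-0.5,-0.1],"twist":0},{"offset":[1.5,-0.5,-0.1],"twist":0},{"offset":[2.4,-0.5,-0.1],"twist":0},{"offset":[2.8,-0.5,-0.1],"twist":0},{"offset":[2.8,-0.5,-0.1],"twist":0},{"offset":[2.8,-0.5,-0.1],"twist":0}]'; python3 off.py 0.6205 0.3322 0.0945 4
```

```text
time_s: 14.48
tcp_pos: [0.6227, 0.3323, 0.1107]
ee_rot: [-0.025, -0.706, -0.025, 0.707]
contact_force: [-0.1, -1.0, 0.6]
width: 0.703
tcp [0.6227 0.3323 0.1107] xax [-0. -0. -1.] yax [ 0.07  -0.998  0.   ] zax [-0.998 -0.07   0.001] q6 1.83 F [-0.11 -0.99  0.6 ] w 0.703 t 14.4833
offset cm [ 1.62 -0.    0.22]
twist 0.04
```

```bash
python3 -m pendant '[{"offset":[0.5,0,0.2],"twist":0},{"offset":[1,0,0.2],"twist":0},{"offset":[1.4,0,0.2],"twist":0},{"offset":[1.6,0,0.2],"twist":0},{"offset":[1.6,0,0.2],"twist":0},{"offset":[1.6,0,0.2],"twist":0}]'; python3 off.py 0.6205 0.3322 0.0945 4;  python3 -m pendant '[{"offset":[0,0,0],"twist":0},{"offset":[0,0,0],"twist":0},{"offset":[0,0,0],"twist":0},{"offset":[0,0,0],"twist":0},{"offset":[0,0,0],"twist":0},{"offset":[0,0,0],"twist":0}]' 30 25
```

```text
time_s: 14.98
tcp_pos: [0.6207, 0.3323, 0.0947]
ee_rot: [-0.025, -0.707, -0.025, 0.707]
contact_force: [0.3, 0.1, 0.0]
width: 0.7
tcp [0.6207 0.3323 0.0947] xax [-0. -0. -1.] yax [ 0.071 -0.998  0.   ] zax [-0.998 -0.071  0.   ] q6 1.831 F [0.32 0.06 0.  ] w 0.7 t 14.9833
offset cm [0.02 0.01 0.02]
twist 0.05
time_s: 15.48
tcp_pos: [0.6209, 0.3322, 0.0952]
ee_rot: [0.025, 0.707, 0.025, -0.707]
contact_force: [0.4, -1.5, 1.3]
width: 0.463
```

```bash
python3 -m pendant '[{"offset":[-0.5,0,0],"twist":0},{"offset":[-1.5,0,0],"twist":0},{"offset":[-3,0,0],"twist":0},{"offset":[-5,0,0],"twist":0},{"offset":[-8,0,0],"twist":0},{"offset":[-11,0,0],"twist":0},{"offset":[-14,1,0],"twist":0},{"offset":[-14.5,4,0],"twist":0},{"offset":[-14.5,8,0.1],"twist":0},{"offset":[-14.5,12,0.2],"twist":0},{"offset":[-14.5,16,0.3],"twist":0},{"offset":[-14.5,20,0.4],"twist":0}]'; python3 off.py 0.585 -0.2728 0.24 4
```

```text
time_s: 16.48
tcp_pos: [0.6309, 0.1311, 0.2418]
ee_rot: [0.025, 0.707, 0.025, -0.706]
contact_force: [-0.4, -0.2, -3.0]
width: 0.463
tcp [0.6309 0.1311 0.2418] xax [ 0.002  0.    -1.   ] yax [ 0.071 -0.997 -0.   ] zax [-0.997 -0.071 -0.002] q6 1.529 F [-0.36 -0.18 -3.02] w 0.463 t 16.4833
offset cm [ 0.16 39.96  7.45]
twist 0.08
```

```bash
python3 -m pendant '[{"offset":[0,3,0.5],"twist":0},{"offset":[0,6.5,1.2],"twist":0},{"offset":[0,10,1.9],"twist":0},{"offset":[0,14,2.6],"twist":0},{"offset":[0,18,3.3],"twist":0},{"offset":[0,22,4],"twist":0},{"offset":[0,26,4.8],"twist":0},{"offset":[0,30,5.6],"twist":0},{"offset":[0,34,6.3],"twist":0},{"offset":[0,37.5,7],"twist":0},{"offset":[0,40,7.4],"twist":0},{"offset":[0,40,7.4],"twist":0}]'; python3 - <<'E'
from tt import *
S=viewer.snapshot("side");T=viewer.snapshot("top")
a=cv2.resize(S["img"][125:245,250:400],None,fx=3,fy=3,interpolation=2);b=cv2.resize(T["img"][120:270,310:460],None,fx=2.4,fy=2.4,interpolation=2)
c=np.zeros((360,810,3),np.uint8);c[:,:450]=a;c[:360,450:810]=b;cv2.imwrite("pics/g2.png",c[:,:800])
C=np.load("tt.npy");print(fitris(S,T,C,-1.241,[2,3],True))
E
python3 off.py 0.585 -0.2728 0.12 4
```

```text
time_s: 17.48
tcp_pos: [0.5845, -0.2766, 0.2415]
ee_rot: [0.024, 0.707, 0.022, -0.706]
contact_force: [-0.7, 0.8, -2.7]
width: 0.459
[(array([ 0.5575, -0.1857, -1.241 ]), np.float64(0.47)), (array([ 0.5589, -0.1857, -1.263 ]), np.float64(0.336)), (array([ 0.5575, -0.1857, -1.241 ]), np.float64(0.115))]
tcp [ 0.5853 -0.2723  0.2411] xax [ 0.001 -0.    -1.   ] yax [ 0.069 -0.998  0.   ] zax [-0.998 -0.069 -0.001] q6 0.891 F [-0.34 -0.07 -2.41] w 0.461 t 17.5833
offset cm [12.11  0.04  0.05]
twist -0.05
```

View pics/g2.png

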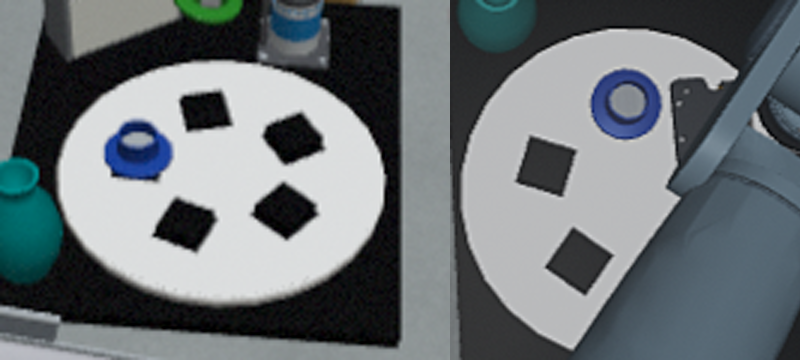

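```bash
cat >> tt.py <<'E'
def fitup(p,col,O,rad=30):
    n=proj(p,np.array(O)+[0,0,.012])[0];g=blob(p,col,n,rad)
    f=lambda v:iou(axis_model(np.array([v[0],v[1],O[2]]),np.array([0,0,1.]),p),g)
    x=np.array(O[:2]);rr=minimize(f,x,method="Nelder-Mead",options=dict(initial_simplex=[x,x+[.006,0],x+[0,.006]],xatol=1e-4,fatol=1e-4))
    return (rr.x-O[:2]).round(4),round(rr.fun,3)
E
python3 - <<'E'
from tt import *
S=viewer.snapshot("side");T=viewer.snapshot("top");rs=risers(np.load("tt.npy"),-1.241)
for p in(S,T): print(fitup(p,"blue",rs[1]))
E
python3 -m pendant '[{"offset":[2,0,0],"twist":0},{"offset":[5,0,0],"twist":0},{"offset":[8,0,0],"twist":0},{"offset":[10.5,0,0],"twist":0},{"offset":[12,0,0],"twist":0},{"offset":[12.6,0,0],"twist":0},{"offset":[13.4,0,0],"twist":0},{"offset":[13.9,0,0],"twist":0},{"offset":[14.1,0,0],"twist":0},{"offset":[14.1,0,0],"twist":0},{"offset":[14.1,0,0],"twist":0}]';python3 off.py 0.585 -0.2728 0.095 4
```

```text
(array([0.0018, 0.0017]), np.float64(0.221))
(array([-0.0012, -0.0001]), np.float64(0.551))
time_s: 18.6
tcp_pos: [0.5859, -0.2719, 0.1]
ee_rot: [0.025, 0.707, 0.025, -0.706]
contact_force: [0.3, 0.4, -2.0]
width: 0.465
tcp [ 0.5859 -0.2719  0.1   ] xax [ 0.001 -0.001 -1.   ] yax [ 0.071 -0.997  0.001] zax [-0.997 -0.071 -0.001] q6 0.89 F [ 0.27  0.41 -1.99] w 0.465 t 18.6
offset cm [0.5  0.08 0.1 ]
twist 0.05
```

```bash
python3 -m pendant '[{"offset":[0.3,0,0],"twist":0},{"offset":[0.5,0,0],"twist":0},{"offset":[0.5,0,0],"twist":0},{"offset":[0.5,0,0],"twist":0}]'; python3 -m pendant '[{"offset":[0.2,0,0],"twist":0},{"offset":[0.3,0,0],"twist":0},{"offset":[0.3,0,0],"twist":0},{"offset":[0.3,0,0],"twist":0}]'
```

```text
time_s: 18.93
tcp_pos: [0.5859, -0.2721, 0.0951]
ee_rot: [0.025, 0.707, 0.025, -0.706]
contact_force: [-0.9, 0.3, 2.1]
width: 0.463
time_s: 19.27
tcp_pos: [0.5863, -0.2724, 0.0926]
ee_rot: [0.026, 0.707, 0.024, -0.706]
contact_force: [-0.6, -0.5, 5.0]
width: 0.464
```

```bash
python3 -m pendant '[{"offset":[0,0,0],"twist":0},{"offset":[0,0,0],"twist":0},{"offset":[0,0,0],"twist":0}]' 30 5; python3 -m pendant '[{"offset":[0,0,0],"twist":0},{"offset":[0,0,0],"twist":0},{"offset":[0,0,0],"twist":0}]' 50;  python3 -m pendant '[{"offset":[-0.1,0,0],"twist":0},{"offset":[-0.1,0,0],"twist":0},{"offset":[-0.1,0,0],"twist":0},{"offset":[-0.1,0,0],"twist":0}]' 66;python3 -m pendant '[{"offset":[-1,0,0],"twist":0},{"offset":[-3,0,0],"twist":0},{"offset":[-6,0,0],"twist":0},{"offset":[-9,0,0],"twist":0},{"offset":[-12,0,0],"twist":0},{"offset":[-14,-1,0],"twist":0},{"offset":[-14,-3,0],"twist":0},{"offset":[-14,-6,0],"twist":0},{"offset":[-14,-9,0],"twist":0},{"offset":[-14,-12.5,0],"twist":0},{"offset":[-14,-16,0],"twist":0},{"offset":[-14,-20,0],"twist":0}]'
```

```text
time_s: 19.52
tcp_pos: [0.585, -0.2716, 0.0905]
ee_rot: [-0.025, -0.706, -0.025, 0.707]
contact_force: [-0.6, -1.1, -1.2]
width: 0.469
time_s: 19.77
tcp_pos: [0.5852, -0.2715, 0.0908]
ee_rot: [-0.025, -0.707, -0.025, 0.707]
contact_force: [0.6, -0.2, 0.4]
width: 0.498
time_s: 20.1
tcp_pos: [0.5854, -0.2716, 0.092]
ee_rot: [0.025, 0.707, 0.025, -0.707]
contact_force: [-0.1, 0.2, -0.0]
width: 0.657
time_s: 21.1
tcp_pos: [0.571, -0.0712, 0.233]
ee_rot: [0.025, 0.707, 0.024, -0.706]
contact_force: [0.8, 0.7, 0.1]
width: 0.663
```

```bash
cat > pt.py <<'E'
import sys
from fit import *
c=np.load("chute.npy")
# chute-frame level x, y, z -> world
x,y,z=[float(v) for v in sys.argv[1:4]];cs,sn=np.cos(c[2]),np.sin(c[2])
print(np.round([c[0]+cs*x-sn*y,c[1]+sn*x+cs*y,z],4))
E
python3 pt.py -0.012 -0.098 0.12;python3 pt.py -0.012 0 0.12;python3 pt.py -0.012 0.095 0.12; python3 off.py 0.4755 0.1235 0.12 4;python3 - <<'E'
from tt import *
S=viewer.snapshot("side");T=viewer.snapshot("top");C=np.load("tt.npy");rs=risers(C,-1.241)
print(fitris(S,T,C,-1.241,[3,4],True))
for p in(S,T): print(fitup(p,"blue",rs[1]),fitup(p,"green",rs[0]))
cv2.imwrite("pics/s6.png",S["img"]);cv2.imwrite("pics/t6.png",T["img"])
E
```

```text
[0.4755 0.1237 0.12  ]
[0.4687 0.2214 0.12  ]
[0.4621 0.3162 0.12  ]
tcp [ 0.571  -0.0712  0.233 ] xax [ 0.001 -0.001 -1.   ] yax [ 0.069 -0.998  0.001] zax [-0.998 -0.069 -0.001] q6 1.181 F [0.78 0.73 0.09] w 0.663 t 21.1
offset cm [ 11.27 -20.09   8.19]
twist -0.02
[(array([ 0.5575, -0.1857, -1.3157]), np.float64(0.54)), (array([ 0.5607, -0.1841, -1.32  ]), np.float64(0.244)), (array([ 0.5575, -0.1858, -1.3131]), np.float64(0.298))]
(array([ 0.0045, -0.0037]), np.float64(0.232)) (array([-0.0019, -0.0004]), np.float64(0.973))
(array([ 0.0013, -0.0106]), np.float64(0.719)) (array([-0.0009,  0.0013]), np.float64(0.161))
```

View pics/s6.png

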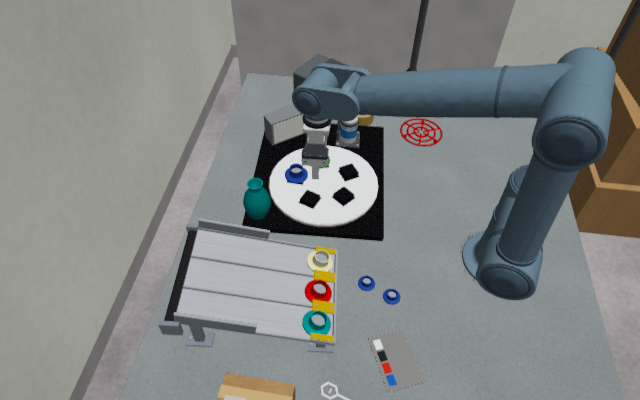

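```bash
python3 -m pendant '[{"offset":[0,-3,1.5],"twist":0},{"offset":[0,-6.5,3.2],"twist":0},{"offset":[0,-10,4.9],"twist":0},{"offset":[0,-13.5,6.6],"twist":0},{"offset":[0,-17,8],"twist":0},{"offset":[2,-19.5,8.2],"twist":0},{"offset":[5,-20.1,8.2],"twist":0},{"offset":[8,-20.1,8.2],"twist":0},{"offset":[10.5,-20.1,8.2],"twist":0},{"offset":[11.3,-20.1,8.2],"twist":0},{"offset":[11.3,-20.1,8.2],"twist":0}]' 0 20;python3 - <<'E'
from tt import *
S=viewer.snapshot("side");T=viewer.snapshot("top");C=np.load("tt.npy");a=-1.315
print(fitris(S,T,C,a,[2,3,4],True));rs=risers(C,a)
for p in(S,T): print(fitup(p,"blue",rs[1]),fitup(p,"green",rs[0]))
a=cv2.resize(S["img"][215:345,240:400],None,fx=3.3,fy=3.3,interpolation=2);cv2.imwrite("pics/c2.png",a)
c=np.load("chute.npy");print(fithold(c,"cream",(.043,-.098),S,T))
E
python3 off.py 0.4755 0.1235 0.07 4
```

```text
time_s: 22.12
tcp_pos: [0.4739, 0.122, 0.1173]
ee_rot: [-0.025, -0.705, -0.025, 0.708]
contact_force: [-0.4, -0.3, 0.4]
width: 0.005
[(array([ 0.5575, -0.1857, -1.315 ]), np.float64(0.841)), (array([ 0.5576, -0.1873, -1.4131]), np.float64(0.717)), (array([ 0.5575, -0.1857, -1.315 ]), np.float64(0.104))]
(array([0.0012, 0.0039]), np.float64(0.234)) (array([0.0079, 0.0065]), np.float64(0.228))
(array([-0.0006,  0.0009]), np.float64(0.595)) (array([0.0031, 0.0047]), np.float64(0.16))
[(array([ 0.0457, -0.0996]), np.float64(1.292)), (array([ 0.0457, -0.0996]), np.float64(0.297)), (array([ 0.0451, -0.058 ]), np.float64(0.993))]
tcp [0.4764 0.1222 0.1204] xax [ 0.002 -0.    -1.   ] yax [ 0.07  -0.998  0.   ] zax [-0.998 -0.07  -0.002] q6 1.521 F [ 0.02  0.14 -0.36] w 0.004 t 22.2167
offset cm [ 5.04 -0.14  0.09]
twist 0.01
```

View pics/c2.png

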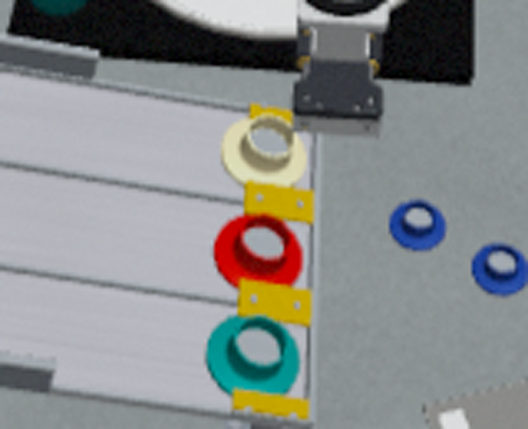

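```bash
python3 -m pendant '[{"offset":[1,-0.1,0],"twist":0},{"offset":[2.5,-0.1,0],"twist":0},{"offset":[4,-0.1,0],"twist":0},{"offset":[4.8,-0.1,0],"twist":0},{"offset":[5,-0.1,0],"twist":0},{"offset":[5,-0.1,0],"twist":0}]';python3 - <<'E'
from h import *
S=viewer.snapshot("side")
a=cv2.resize(S["img"][215:345,240:400],None,fx=3.3,fy=3.3,interpolation=2);cv2.imwrite("pics/c3.png",a)
E
python3 off.py 0.4755 0.1235 0.07 4
```

```text
time_s: 22.72
tcp_pos: [0.4754, 0.1235, 0.0691]
ee_rot: [0.025, 0.707, 0.025, -0.707]
contact_force: [0.3, -0.2, -0.5]
width: 0.004
tcp [0.4758 0.1236 0.0696] xax [ 0.001  0.    -1.   ] yax [ 0.071 -0.998  0.   ] zax [-0.998 -0.071 -0.001] q6 1.523 F [0.6  0.38 0.54] w 0.007 t 22.7667
offset cm [-0.04  0.    0.03]
twist 0.04
```

View pics/c3.png

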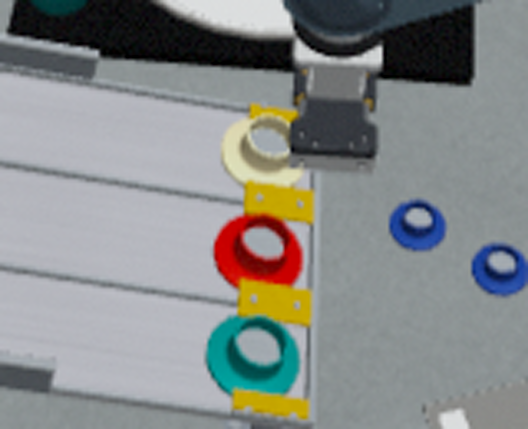

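```bash
python3 -m pendant '[{"offset":[-0.1,0,-0.5],"twist":0},{"offset":[-0.2,0,-1.0],"twist":0},{"offset":[-0.3,0,-1.5],"twist":0},{"offset":[-0.4,0,-2.0],"twist":0},{"offset":[-0.5,0,-2.5],"twist":0},{"offset":[-0.6,0,-3.0],"twist":0},{"offset":[-0.7,0,-3.5],"twist":0},{"offset":[-0.85,0,-4.0],"twist":0},{"offset":[-0.95,0,-4.5],"twist":0},{"offset":[-1.05,0,-5.0],"twist":0}]';python3 - <<'E'
from h import *
S=viewer.snapshot("side")
a=cv2.resize(S["img"][215:345,240:400],None,fx=3.3,fy=3.3,interpolation=2);cv2.imwrite("pics/c4.png",a)
E
python3 off.py 0.4755 0.1235 0.07 4
```

```text
time_s: 23.6
tcp_pos: [0.5238, 0.1271, 0.0794]
ee_rot: [-0.025, -0.705, -0.025, 0.708]
contact_force: [-7.1, -0.1, 6.1]
width: 0.006
tcp [0.5252 0.1271 0.0798] xax [-0.002 -0.    -1.   ] yax [ 0.071 -0.997  0.   ] zax [-0.997 -0.071  0.002] q6 1.528 F [-3.5  -0.6   2.33] w 0.007 t 23.65
offset cm [0.99 0.01 4.98]
twist 0.05
```

View pics/c4.png

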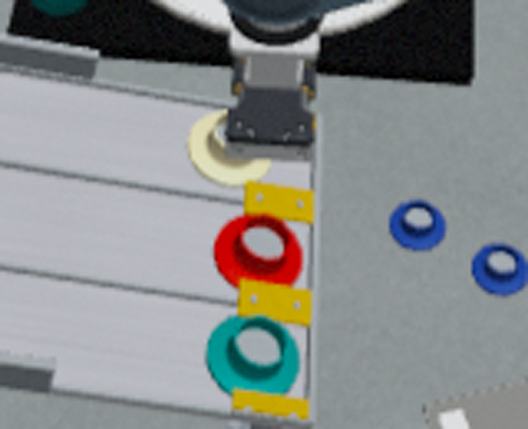

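Cream slides; continue about 4.5 cm further.

```bash
python3 -m pendant '[{"offset":[-0.1,0,-0.5],"twist":0},{"offset":[-0.2,0,-1.0],"twist":0},{"offset":[-0.32,0,-1.5],"twist":0},{"offset":[-0.43,0,-2.0],"twist":0},{"offset":[-0.54,0,-2.5],"twist":0},{"offset":[-0.65,0,-3.0],"twist":0},{"offset":[-0.75,0,-3.5],"twist":0},{"offset":[-0.86,0,-4.0],"twist":0},{"offset":[-0.97,0,-4.5],"twist":0},{"offset":[-0.97,0,-4.5],"twist":0}]';python3 -m pendant '[{"offset":[0,0,1],"twist":0},{"offset":[-2,0,2],"twist":0},{"offset":[-5,0,4],"twist":0},{"offset":[-8,0,7],"twist":0},{"offset":[-11,0,10],"twist":0},{"offset":[-12,0,12],"twist":0}]' 70; python3 - <<'E'
from fit import *
S=viewer.snapshot("side");T=viewer.snapshot("top")
a=cv2.resize(S["img"][215:345,200:360],None,fx=2.4,fy=2.4,interpolation=2);b=cv2.resize(T["img"][90:250,140:300],None,fx=2.4,fy=2.4,interpolation=2)
c_=np.zeros((384,770,3),np.uint8);c_[:a.shape[0],:384]=a;c_[:,386:]=b;cv2.imwrite("pics/c5.png",c_)
c=np.load("chute.npy");print(fithold(c,"cream",(.115,-.098),S,T,False))
E
python3 off.py
```

```text
time_s: 24.48
tcp_pos: [0.5704, 0.1304, 0.0894]
ee_rot: [-0.025, -0.707, -0.025, 0.707]
contact_force: [-1.9, -0.6, 1.6]
width: 0.009
time_s: 24.98
tcp_pos: [0.4509, 0.1219, 0.2134]
ee_rot: [0.025, 0.709, 0.025, -0.704]
contact_force: [-0.1, -0.1, 1.1]
width: 0.392
[(array([ 0.1217, -0.0982]), np.float64(0.234)), (array([ 0.1237, -0.0961]), np.float64(0.118)), (array([ 0.1203, -0.0983]), np.float64(0.101))]
tcp [0.4506 0.1221 0.2123] xax [ 0.008  0.    -1.   ] yax [ 0.071 -0.997  0.   ] zax [-0.997 -0.071 -0.008] q6 1.521 F [ 0.57 -0.03  0.36] w 0.482 t 25.0833
```

View pics/c5.png

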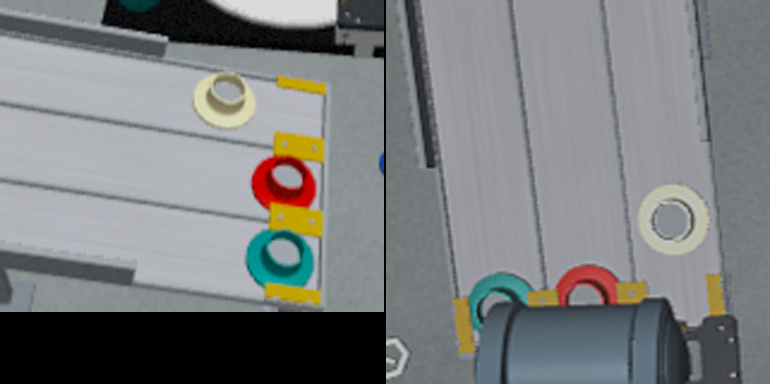

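```bash
python3 - <<'E'
from fit import *
c=np.load("chute.npy");o=bed(c,.1217,-.0975);print(o,o-.005*np.array([np.cos(c[2]),np.sin(c[2]),0])+[0,0,.0125])
E
python3 off.py 0.6008 0.1285 0.088 4
```

```text
[0.60618522 0.13328226 0.07536957] [0.60119731 0.13293488 0.08786957]
tcp [0.4506 0.1221 0.2123] xax [ 0.008  0.    -1.   ] yax [ 0.071 -0.997  0.   ] zax [-0.997 -0.071 -0.008] q6 1.521 F [ 0.57 -0.03  0.36] w 0.482 t 25.0833
offset cm [ 12.54   0.42 -14.94]
twist 0.08
```

```bash
python3 -m pendant '[{"offset":[0,0,-3],"twist":0},{"offset":[0,0,-7],"twist":0},{"offset":[0,0,-11],"twist":0},{"offset":[1,0,-14],"twist":0},{"offset":[4,0,-15.1],"twist":0},{"offset":[7,0,-15.1],"twist":0},{"offset":[9,0,-15.1],"twist":0},{"offset":[9.5,0,-15.1],"twist":0},{"offset":[9.5,0,-15.1],"twist":0}]' 70; python3 off.py 0.6012 0.1329 0.088 4
```

```text
time_s: 25.83
tcp_pos: [0.5997, 0.1323, 0.1109]
ee_rot: [-0.025, -0.705, -0.025, 0.708]
contact_force: [0.2, 0.2, 0.6]
width: 0.698
tcp [0.5997 0.1323 0.1109] xax [-0.005 -0.    -1.   ] yax [ 0.07  -0.998 -0.   ] zax [-0.998 -0.07   0.005] q6 1.533 F [0.19 0.17 0.59] w 0.698 t 25.8333
offset cm [ 2.29 -0.05 -0.17]
twist 0.04
```

```bash
python3 -m pendant '[{"offset":[0.7,0,0],"twist":0},{"offset":[1.4,0,0],"twist":0},{"offset":[1.9,0,0],"twist":0},{"offset":[2.1,0,0],"twist":0},{"offset":[2.1,0,0],"twist":0},{"offset":[2.1,0,0],"twist":0}]'; python3 off.py 0.6012 0.1329 0.088 4
```

```text
time_s: 26.33
tcp_pos: [0.601, 0.1325, 0.0936]
ee_rot: [0.025, 0.707, 0.025, -0.706]
contact_force: [1.3, -0.3, 0.6]
width: 0.698
tcp [0.601  0.1325 0.0936] xax [ 0.001  0.    -1.   ] yax [ 0.071 -0.998  0.   ] zax [-0.998 -0.071 -0.001] q6 1.533 F [ 1.28 -0.28  0.58] w 0.698 t 26.3333
offset cm [ 0.56 -0.04 -0.02]
twist 0.05
```

```bash
python3 -m pendant '[{"offset":[0.3,0,0],"twist":0},{"offset":[0.5,0,0],"twist":0},{"offset":[0.5,0,0],"twist":0},{"offset":[0.5,0,0],"twist":0}]';python3 off.py; python3 -m pendant '[{"offset":[0,0,0],"twist":0},{"offset":[0,0,0],"twist":0},{"offset":[0,0,0],"twist":0},{"offset":[0,0,0],"twist":0},{"offset":[0,0,0],"twist":0},{"offset":[0,0,0],"twist":0}]' 30 25
```

```text
time_s: 26.67
tcp_pos: [0.6007, 0.1325, 0.0881]
ee_rot: [-0.025, -0.707, -0.025, 0.707]
contact_force: [-0.2, -1.2, 0.9]
width: 0.701
tcp [0.6007 0.1325 0.0881] xax [-0. -0. -1.] yax [ 0.071 -0.998  0.   ] zax [-0.998 -0.071  0.   ] q6 1.533 F [-0.19 -1.19  0.89] w 0.701 t 26.6667
time_s: 27.17
tcp_pos: [0.6009, 0.1323, 0.0883]
ee_rot: [0.025, 0.707, 0.025, -0.707]
contact_force: [-1.0, -0.4, 0.4]
width: 0.46
```

```bash
python3 -m pendant '[{"offset":[-0.5,0,0],"twist":0},{"offset":[-1.5,0,0],"twist":0},{"offset":[-3,0,0],"twist":0},{"offset":[-5,0,0],"twist":0},{"offset":[-8,0,0.3],"twist":0},{"offset":[-11,1,1],"twist":0},{"offset":[-14,3,2.5],"twist":0},{"offset":[-15,6,4],"twist":0},{"offset":[-15,10,5],"twist":0}]'; python3 - <<'E'
from tt import *
S=viewer.snapshot("side");T=viewer.snapshot("top");C=np.load("tt.npy");a=-1.315
o=fitris(S,T,C,a,[2,3,4],True);print(o)
cv2.imwrite("pics/s7.png",S["img"])
for a in (o[2][0][2],): print(risers(C,a))
E
python3 off.py 0.479 -0.2354 0.235 4
```

```text
time_s: 27.92
tcp_pos: [0.5591, 0.0297, 0.2436]
ee_rot: [0.027, 0.71, 0.026, -0.704]
contact_force: [0.0, -1.3, -1.9]
width: 0.463
[(array([ 0.5575, -0.1857, -1.315 ]), np.float64(0.811)), (array([ 0.5575, -0.1857, -1.3215]), np.float64(0.596)), (array([ 0.5575, -0.1857, -1.315 ]), np.float64(0.214))]
[array([ 0.58077746, -0.27470651,  0.077     ]), array([ 0.64934336, -0.19106634,  0.079     ]), array([ 0.59098485, -0.10001007,  0.081     ]), array([ 0.48635142, -0.12737437,  0.083     ]), array([ 0.48004291, -0.23534271,  0.085     ])]
tcp [0.5579 0.0252 0.2402] xax [ 0.003 -0.002 -1.   ] yax [ 0.065 -0.998  0.002] zax [-0.998 -0.065 -0.003] q6 1.349 F [ 0.38  0.4  -1.92] w 0.464 t 28.0167
offset cm [ 0.55 25.49  9.57]
twist -0.25
```

View pics/s7.png

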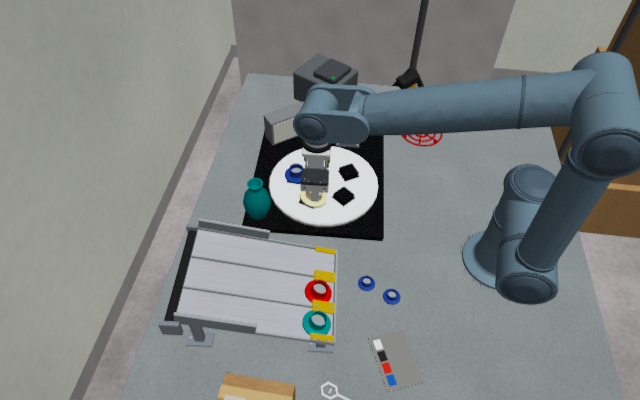

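```bash
python3 -m pendant '[{"offset":[0,3,1.2],"twist":0},{"offset":[0,6.5,2.5],"twist":0},{"offset":[0,10,3.8],"twist":0},{"offset":[0,13.5,5.1],"twist":0},{"offset":[0,17,6.4],"twist":0},{"offset":[0,20.5,7.7],"twist":0},{"offset":[0.5,23.5,8.8],"twist":0},{"offset":[2,25.5,9.6],"twist":0},{"offset":[5,25.5,9.6],"twist":0},{"offset":[8,25.5,9.6],"twist":0},{"offset":[10.5,25.5,9.6],"twist":0},{"offset":[10.5,25.5,9.6],"twist":0}]'; python3 off.py 0.479 -0.2354 0.104 4; python3 - <<'E'
from tt import *
S=viewer.snapshot("side");T=viewer.snapshot("top");C=np.load("tt.npy");a=-1.315
o=fitris(S,T,C,a,[2],True);print(o);o=fitris(S,T,C,a,[2,3],True);print(o)
a=cv2.resize(S["img"][125:245,250:400],None,fx=3,fy=3,interpolation=2);b=cv2.resize(T["img"][120:270,310:460],None,fx=2.4,fy=2.4,interpolation=2)
c=np.zeros((360,810,3),np.uint8);c[:,:450]=a;c[:360,450:810]=b;cv2.imwrite("pics/c8.png",c[:,:800])
E
```

```text
time_s: 29.02
tcp_pos: [0.4771, -0.2291, 0.1276]
ee_rot: [-0.022, -0.704, -0.027, 0.71]
contact_force: [0.1, -0.3, -2.5]
width: 0.47
tcp [ 0.4771 -0.2291  0.1276] xax [-0.009  0.007 -1.   ] yax [ 0.07  -0.997 -0.008] zax [-0.997 -0.07   0.008] q6 0.838 F [ 0.14 -0.27 -2.48] w 0.47 t 29.0167
offset cm [ 2.36  0.66 -0.17]
twist 0.04
[(array([ 0.5575, -0.1857, -1.3028]), np.float64(0.344)), (array([ 0.5575, -0.1857, -1.3215]), np.float64(0.236)), (array([ 0.5575, -0.1857, -1.3027]), np.float64(0.094))]
[(array([ 0.5573, -0.1849, -1.3095]), np.float64(0.581)), (array([ 0.5575, -0.1848, -1.3242]), np.float64(0.34)), (array([ 0.5575, -0.1857, -1.3013]), np.float64(0.226))]
```

View pics/c8.png

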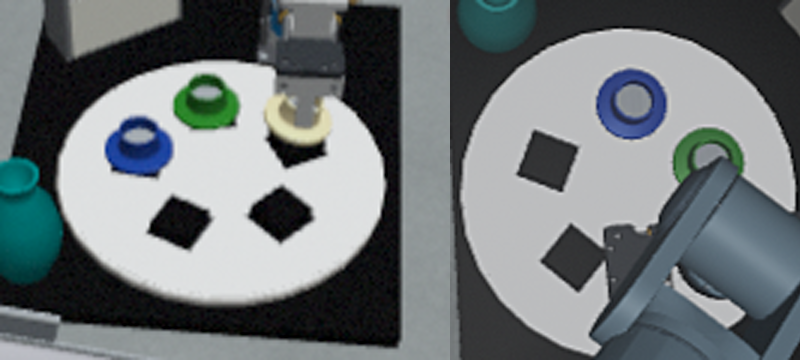

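```bash
python3 -m pendant '[{"offset":[0,0.4,0],"twist":0},{"offset":[0.8,0.4,0],"twist":0},{"offset":[1.5,0.4,0],"twist":0},{"offset":[1.8,0.4,0],"twist":0},{"offset":[1.8,0.4,0],"twist":0},{"offset":[1.8,0.4,0],"twist":0}]'; python3 off.py 0.479 -0.2354 0.1 4
```

```text
time_s: 29.62
tcp_pos: [0.4804, -0.2358, 0.115]
ee_rot: [-0.025, -0.707, -0.025, 0.707]
contact_force: [0.3, -0.2, -1.5]
width: 0.464
tcp [ 0.4804 -0.2358  0.115 ] xax [-0.  0. -1.] yax [ 0.071 -0.998 -0.   ] zax [-0.998 -0.071  0.   ] q6 0.832 F [ 0.35 -0.22 -1.49] w 0.464 t 29.6167
offset cm [ 1.5  -0.05  0.14]
twist 0.05
```

```bash
python3 -m pendant '[{"offset":[0.4,0,0],"twist":0},{"offset":[0.8,0,0],"twist":0},{"offset":[1.0,0,0.1],"twist":0},{"offset":[1.1,0,0.1],"twist":0},{"offset":[1.1,0,0.1],"twist":0}]';python3 -m pendant '[{"offset":[0.2,0,0],"twist":0},{"offset":[0.2,0,0],"twist":0},{"offset":[0.2,0,0],"twist":0}]'; python3 -m pendant '[{"offset":[0.2,0,0],"twist":0},{"offset":[0.2,0,0],"twist":0},{"offset":[0.2,0,0],"twist":0}]'
```

```text
time_s: 30.03
tcp_pos: [0.4801, -0.2364, 0.1049]
ee_rot: [0.025, 0.707, 0.025, -0.706]
contact_force: [1.3, 0.6, 2.0]
width: 0.461
time_s: 30.28
tcp_pos: [0.4809, -0.2368, 0.1037]
ee_rot: [0.026, 0.708, 0.024, -0.706]
contact_force: [2.0, 0.5, 5.8]
width: 0.457
time_s: 30.53
tcp_pos: [0.4815, -0.237, 0.1023]
ee_rot: [0.026, 0.708, 0.024, -0.705]
contact_force: [3.4, 1.4, 6.5]
width: 0.464
```

```bash
python3 -m pendant '[{"offset":[0,0,0],"twist":0},{"offset":[0,0,0],"twist":0},{"offset":[0,0,0],"twist":0}]' 30 5; python3 -m pendant '[{"offset":[0.1,0,0],"twist":0},{"offset":[0.2,0,0],"twist":0},{"offset":[0.2,0,0],"twist":0}]'; python3 -m pendant '[{"offset":[0,0,0],"twist":0},{"offset":[0,0,0],"twist":0},{"offset":[0,0,0],"twist":0}]' 50;  python3 -m pendant '[{"offset":[0,0,0],"twist":0},{"offset":[0,0,0],"twist":0},{"offset":[0,0,0],"twist":0},{"offset":[0,0,0],"twist":0}]' 66
```

```text
time_s: 30.78
tcp_pos: [0.4793, -0.2358, 0.0999]
ee_rot: [-0.025, -0.707, -0.025, 0.707]
contact_force: [0.7, 0.4, 1.2]
width: 0.467
time_s: 31.03
tcp_pos: [0.4794, -0.2359, 0.0978]
ee_rot: [-0.025, -0.707, -0.025, 0.707]
contact_force: [1.0, 0.4, 0.6]
width: 0.467
time_s: 31.28
tcp_pos: [0.479, -0.2359, 0.0977]
ee_rot: [-0.025, -0.706, -0.025, 0.707]
contact_force: [-0.7, 0.1, -0.7]
width: 0.499
time_s: 31.62
tcp_pos: [0.4795, -0.236, 0.0981]
ee_rot: [-0.025, -0.707, -0.025, 0.707]
contact_force: [0.1, -0.1, 0.6]
width: 0.655
```

```bash
python3 -m pendant '[{"offset":[-1,0,0],"twist":0},{"offset":[-3,0,0],"twist":0},{"offset":[-6,0,0],"twist":0},{"offset":[-9,0,0],"twist":0},{"offset":[-11.5,-1,0],"twist":0},{"offset":[-12,-4,0],"twist":0},{"offset":[-12,-8,0],"twist":0},{"offset":[-12,-12,-0.5],"twist":0},{"offset":[-12,-16,-1],"twist":0},{"offset":[-12,-20,-1.5],"twist":0},{"offset":[-12,-24,-2],"twist":0},{"offset":[-12,-28,-2],"twist":0}]'; python3 off.py 0.4687 0.2214 0.12 4;python3 - <<'E'
from tt import *
S=viewer.snapshot("side");T=viewer.snapshot("top");C=np.load("tt.npy");a=-1.31
o=fitris(S,T,C,a,[2,3],True);print(o)
a=cv2.resize(S["img"][125:245,250:400],None,fx=3,fy=3,interpolation=2);b=cv2.resize(T["img"][120:270,310:460],None,fx=2.4,fy=2.4,interpolation=2)
c=np.zeros((360,810,3),np.uint8);c[:,:450]=a;c[:360,450:810]=b;cv2.imwrite("pics/c9.png",c[:,:800])
rs=risers(C,o[2][0][2])
for p in(S,T): print(fitup(p,"blue",rs[1]),fitup(p,"green",rs[0]),fitup(p,"cream",rs[4]))
E
```

```text
time_s: 32.62
tcp_pos: [0.4799, 0.0466, 0.2193]
ee_rot: [0.025, 0.707, 0.025, -0.706]
contact_force: [0.8, -0.2, -0.7]
width: 0.661
tcp [0.4799 0.0466 0.2193] xax [ 0.002 -0.    -1.   ] yax [ 0.07  -0.998  0.   ] zax [-0.998 -0.07  -0.002] q6 1.361 F [ 0.8  -0.23 -0.74] w 0.661 t 32.6167
offset cm [  9.93 -17.52  -0.1 ]
twist 0.04
[(array([ 0.558 , -0.1857, -1.3176]), np.float64(0.484)), (array([ 0.5575, -0.1857, -1.2991]), np.float64(0.384)), (array([ 0.5582, -0.1857, -1.3176]), np.float64(0.09))]
(array([ 0.0035, -0.0003]), np.float64(0.229)) (array([0.0067, 0.007 ]), np.float64(0.229)) (array([ 0.0045, -0.003 ]), np.float64(0.997))
(array([-0.0008,  0.0012]), np.float64(0.608)) (array([0.0032, 0.0054]), np.float64(0.153)) (array([ 0.0004, -0.0003]), np.float64(0.601))
```

View pics/c9.png

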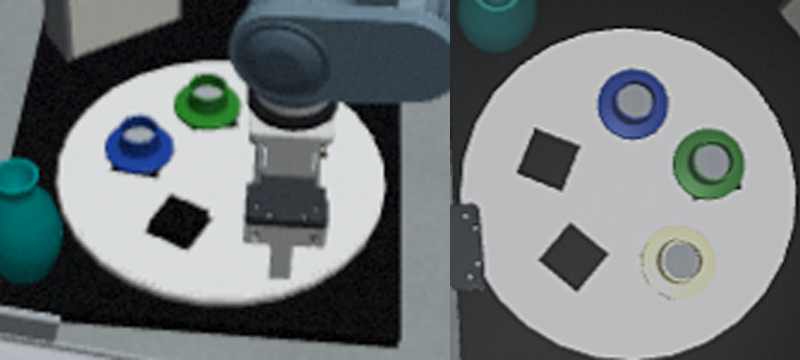

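```bash
python3 -m pendant '[{"offset":[0,-3.5,0.5],"twist":0},{"offset":[0,-7,0.8],"twist":0},{"offset":[0,-11,0.5],"twist":0},{"offset":[0,-15,0],"twist":0},{"offset":[2,-17.5,-0.1],"twist":0},{"offset":[5,-17.5,-0.1],"twist":0},{"offset":[8,-17.5,-0.1],"twist":0},{"offset":[9.8,-17.5,-0.1],"twist":0},{"offset":[9.8,-17.5,-0.1],"twist":0}]' 0 20; python3 off.py 0.4687 0.2214 0.07 4;python3 - <<'E'
from fit import *
S=viewer.snapshot("side")
a=cv2.resize(S["img"][215:345,240:400],None,fx=3.3,fy=3.3,interpolation=2);cv2.imwrite("pics/r1.png",a)
E
```

```text
time_s: 33.47
tcp_pos: [0.4656, 0.218, 0.1162]
ee_rot: [-0.025, -0.704, -0.024, 0.71]
contact_force: [-1.3, -1.1, -0.6]
width: 0.057
tcp [0.4656 0.218  0.1162] xax [-0.008 -0.002 -1.   ] yax [ 0.07  -0.998  0.001] zax [-0.998 -0.07   0.008] q6 1.718 F [-1.29 -1.09 -0.6 ] w 0.057 t 33.4667
offset cm [ 4.61 -0.32 -0.37]
twist 0.03
```

View pics/r1.png

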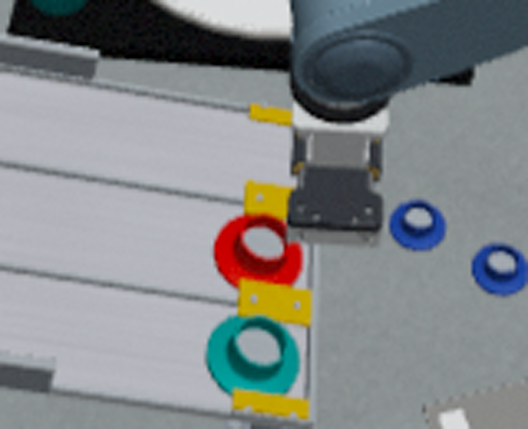

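```bash
python3 -m pendant '[{"offset":[1,0,0],"twist":0},{"offset":[2.5,0,0],"twist":0},{"offset":[4,0,0],"twist":0},{"offset":[4.9,0,0],"twist":0},{"offset":[4.9,0,0],"twist":0},{"offset":[4.9,0,0],"twist":0}]'; python3 off.py 0.4687 0.2214 0.07 4
```

```text
time_s: 34.02
tcp_pos: [0.469, 0.2192, 0.0719]
ee_rot: [0.025, 0.707, 0.025, -0.706]
contact_force: [0.1, 0.1, -0.4]
width: 0.004
tcp [0.469  0.2192 0.0719] xax [ 0.001  0.    -1.   ] yax [ 0.07  -0.998 -0.   ] zax [-0.998 -0.07  -0.001] q6 1.719 F [ 0.13  0.13 -0.42] w 0.004 t 34.0167
offset cm [ 0.19 -0.22  0.02]
twist 0.03
```

```bash
python3 -m pendant '[{"offset":[0.1,-0.2,-0.3],"twist":0},{"offset":[0,-0.2,-1.0],"twist":0},{"offset":[-0.1,-0.2,-1.5],"twist":0},{"offset":[-0.2,-0.2,-2.0],"twist":0},{"offset":[-0.3,-0.2,-2.5],"twist":0},{"offset":[-0.4,-0.2,-3.0],"twist":0},{"offset":[-0.5,-0.2,-3.5],"twist":0},{"offset":[-0.65,-0.2,-4.0],"twist":0},{"offset":[-0.75,-0.2,-4.5],"twist":0},{"offset":[-0.85,-0.2,-5.0],"twist":0}]';python3 -m pendant '[{"offset":[-0.1,0,-0.5],"twist":0},{"offset":[-0.2,0,-1.0],"twist":0},{"offset":[-0.32,0,-1.5],"twist":0},{"offset":[-0.43,0,-2.0],"twist":0},{"offset":[-0.54,0,-2.5],"twist":0},{"offset":[-0.65,0,-3.0],"twist":0},{"offset":[-0.75,0,-3.5],"twist":0},{"offset":[-0.86,0,-4.0],"twist":0},{"offset":[-0.97,0,-4.4],"twist":0},{"offset":[-0.97,0,-4.4],"twist":0}]';python3 -m pendant '[{"offset":[0,0,1],"twist":0},{"offset":[-2,0,2],"twist":0},{"offset":[-5,0,4],"twist":0},{"offset":[-8,0,7],"twist":0},{"offset":[-11,0,10],"twist":0},{"offset":[-12,0,12],"twist":0}]' 0; python3 - <<'E'
from fit import *
S=viewer.snapshot("side");T=viewer.snapshot("top")
a=cv2.resize(S["img"][215:345,200:360],None,fx=2.4,fy=2.4,interpolation=2);b=cv2.resize(T["img"][90:250,140:300],None,fx=2.4,fy=2.4,interpolation=2)
c_=np.zeros((384,770,3),np.uint8);c_[:a.shape[0],:384]=a;c_[:,386:]=b;cv2.imwrite("pics/r5.png",c_)
c=np.load("chute.npy");print(fithold(c,"red",(.115,0),S,T,False))
E
python3 off.py 0.4621 0.3162 0.12 4
```

```text
time_s: 34.85
tcp_pos: [0.5154, 0.2249, 0.0794]
ee_rot: [-0.025, -0.704, -0.025, 0.71]
contact_force: [-11.8, -0.8, 8.8]
width: 0.001
time_s: 35.68
tcp_pos: [0.5617, 0.228, 0.0895]
ee_rot: [-0.025, -0.706, -0.025, 0.708]
contact_force: [-4.8, -0.1, 2.3]
width: 0.008
time_s: 36.18
tcp_pos: [0.4425, 0.2199, 0.2137]
ee_rot: [0.025, 0.709, 0.026, -0.704]
contact_force: [-0.3, -0.2, 0.7]
width: 0.006
[(array([0.1191, 0.0016]), np.float64(0.342)), (array([ 0.1223, -0.0006]), np.float64(0.185)), (array([0.1165, 0.0019]), np.float64(0.144))]
tcp [0.442  0.2201 0.2125] xax [ 0.007  0.002 -1.   ] yax [ 0.072 -0.997 -0.001] zax [-0.997 -0.072 -0.007] q6 1.731 F [-0.33  0.52 -0.16] w 0.005 t 36.2833
offset cm [ 9.28 -9.43 -2.63]
twist 0.12
```

View pics/r5.png

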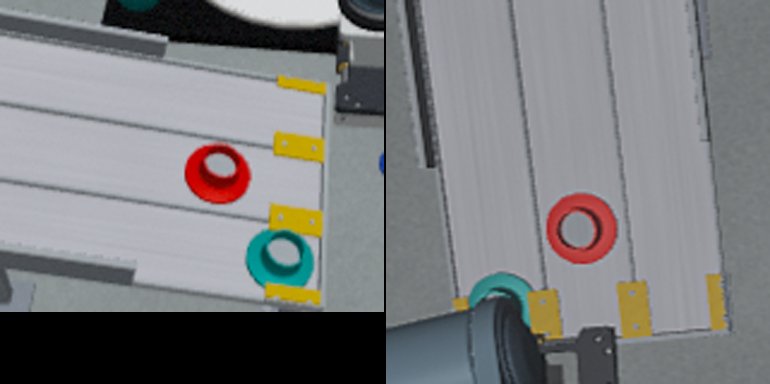

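```bash
python3 -m pendant '[{"offset":[0,-3,0],"twist":0},{"offset":[0,-7,0],"twist":0},{"offset":[1,-9.2,-1],"twist":0},{"offset":[4,-9.2,-2.5],"twist":0},{"offset":[8,-9.2,-2.5],"twist":0},{"offset":[11,-9.2,-2.5],"twist":0},{"offset":[13.5,-9.2,-2.5],"twist":0},{"offset":[13.5,-9.2,-2.5],"twist":0},{"offset":[13.5,-9.2,-2.5],"twist":0}]'; python3 off.py 0.4621 0.3142 0.07 4; python3 - <<'E'
from fit import *
S=viewer.snapshot("side")
a=cv2.resize(S["img"][215:365,240:400],None,fx=3.3,fy=3.3,interpolation=2);cv2.imwrite("pics/t1.png",a)
E
```

```text
time_s: 37.03
tcp_pos: [0.4598, 0.3124, 0.0723]
ee_rot: [-0.025, -0.705, -0.024, 0.708]
contact_force: [-0.4, -0.1, -0.4]
width: 0.005
tcp [0.4598 0.3124 0.0723] xax [-0.004 -0.002 -1.   ] yax [ 0.07  -0.998  0.001] zax [-0.998 -0.07   0.004] q6 1.893 F [-0.43 -0.06 -0.42] w 0.005 t 37.0333
offset cm [ 0.23 -0.16 -0.24]
twist 0.03
```

View pics/t1.png

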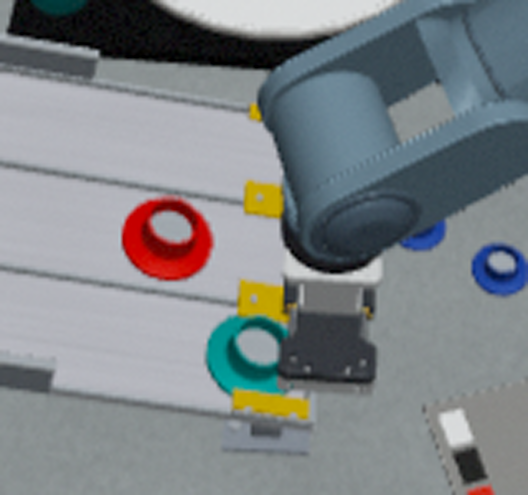

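```bash
python3 -m pendant '[{"offset":[0.1,0,-0.3],"twist":0},{"offset":[0,0,-1.0],"twist":0},{"offset":[-0.1,0,-1.5],"twist":0},{"offset":[-0.2,0,-2.0],"twist":0},{"offset":[-0.3,0,-2.5],"twist":0},{"offset":[-0.4,0,-3.0],"twist":0},{"offset":[-0.5,0,-3.5],"twist":0},{"offset":[-0.65,0,-4.0],"twist":0},{"offset":[-0.75,0,-4.5],"twist":0},{"offset":[-0.85,0,-5.0],"twist":0}]';python3 -m pendant '[{"offset":[-0.1,0,-0.5],"twist":0},{"offset":[-0.2,0,-1.0],"twist":0},{"offset":[-0.32,0,-1.5],"twist":0},{"offset":[-0.43,0,-2.0],"twist":0},{"offset":[-0.54,0,-2.5],"twist":0},{"offset":[-0.65,0,-3.0],"twist":0},{"offset":[-0.75,0,-3.5],"twist":0},{"offset":[-0.86,0,-4.0],"twist":0},{"offset":[-0.97,0,-4.5],"twist":0},{"offset":[-0.97,0,-4.5],"twist":0}]';python3 -m pendant '[{"offset":[0,0,1],"twist":0},{"offset":[-2,0,2],"twist":0},{"offset":[-5,0,4],"twist":0},{"offset":[-8,0,7],"twist":0},{"offset":[-11,2,10],"twist":0},{"offset":[-12,4,12],"twist":0}]' 70 20; python3 - <<'E'
from fit import *
S=viewer.snapshot("side");T=viewer.snapshot("top")
a=cv2.resize(S["img"][215:345,200:360],None,fx=2.4,fy=2.4,interpolation=2);b=cv2.resize(T["img"][90:250,140:300],None,fx=2.4,fy=2.4,interpolation=2)
c_=np.zeros((384,770,3),np.uint8);c_[:a.shape[0],:384]=a;c_[:,386:]=b;cv2.imwrite("pics/t5.png",c_)
c=np.load("chute.npy");
for n,st in(("teal",(.118,.094)),("red",(.119,0))):
    o=fithold(c,n,st,S,T,False);print(n,o);O=bed(c,*o[0][0]);print(O-.005*np.array([np.cos(c[2]),np.sin(c[2]),0])+[0,0,.0125])
E
python3 off.py
```

```text
time_s: 37.92
tcp_pos: [0.5084, 0.3168, 0.0835]
ee_rot: [-0.025, -0.704, -0.025, 0.709]
contact_force: [-12.1, -0.1, 7.8]
width: 0.002
time_s: 38.75
tcp_pos: [0.5552, 0.32, 0.0936]
ee_rot: [-0.025, -0.706, -0.025, 0.708]
contact_force: [-5.3, 0.2, 4.6]
width: 0.004
time_s: 39.25
tcp_pos: [0.4387, 0.2722, 0.2165]
ee_rot: [0.025, 0.709, 0.027, -0.704]
contact_force: [0.1, 0.2, 1.6]
width: 0.394
teal [(array([0.1189, 0.0943]), np.float64(0.304)), (array([0.1211, 0.0937]), np.float64(0.152)), (array([0.1184, 0.0943]), np.float64(0.142))]
[0.58513998 0.32408117 0.08728588]
red [(array([0.1196, 0.0009]), np.float64(0.332)), (array([0.1228, 0.0014]), np.float64(0.181)), (array([0.1176, 0.0024]), np.float64(0.146))]
[0.59231198 0.23095442 0.0874318 ]
tcp [0.438  0.2705 0.2165] xax [ 0.007  0.002 -1.   ] yax [ 0.07  -0.998 -0.001] zax [-0.998 -0.07  -0.007] q6 1.834 F [0.48 0.23 0.43] w 0.479 t 39.35
```

View pics/t5.png

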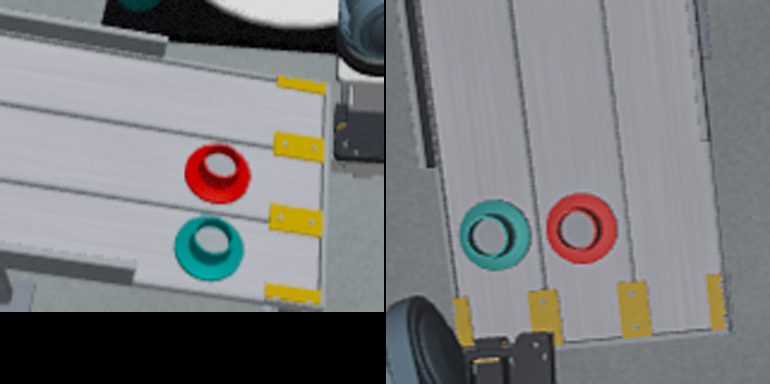

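```bash
python3 off.py 0.5923 0.231 0.0875 4; python3 -m pendant '[{"offset":[0,2,-3],"twist":0},{"offset":[0,4,-7],"twist":0},{"offset":[0,5,-11],"twist":0},{"offset":[1,5,-14],"twist":0},{"offset":[4,5,-15.1],"twist":0},{"offset":[7,5,-15.1],"twist":0},{"offset":[9,5,-15.1],"twist":0},{"offset":[9.5,5,-15.1],"twist":0},{"offset":[9.5,5,-15.1],"twist":0},{"offset":[9.5,5,-15.1],"twist":0}]' 70;  python3 off.py 0.5923 0.231 0.0875 4
```

```text
tcp [0.438  0.2705 0.2165] xax [ 0.007  0.002 -1.   ] yax [ 0.07  -0.998 -0.001] zax [-0.998 -0.07  -0.007] q6 1.834 F [0.48 0.23 0.43] w 0.479 t 39.35
offset cm [ 13.     5.05 -15.02]
twist 0.02
time_s: 40.18
tcp_pos: [0.5934, 0.2324, 0.1184]
ee_rot: [0.025, 0.707, 0.025, -0.706]
contact_force: [0.6, -0.3, 0.7]
width: 0.699
tcp [0.5934 0.2324 0.1184] xax [ 0.001  0.    -1.   ] yax [ 0.071 -0.998 -0.   ] zax [-0.997 -0.071 -0.001] q6 1.696 F [ 0.65 -0.27  0.75] w 0.699 t 40.1833
offset cm [3.09 0.13 0.13]
twist 0.05
```

```bash
python3 -m pendant '[{"offset":[0.8,0.1,0.1],"twist":0},{"offset":[1.6,0.1,0.1],"twist":0},{"offset":[2.3,0.1,0.1],"twist":0},{"offset":[2.6,0.1,0.1],"twist":0},{"offset":[2.6,0.1,0.1],"twist":0},{"offset":[2.6,0.1,0.1],"twist":0}]'; python3 off.py 0.5923 0.231 0.0875 4
```

```text
time_s: 40.68
tcp_pos: [0.5918, 0.2311, 0.0914]
ee_rot: [-0.025, -0.707, -0.025, 0.707]
contact_force: [-0.9, 0.4, 0.7]
width: 0.699
tcp [0.5918 0.2311 0.0914] xax [-0. -0. -1.] yax [ 0.071 -0.998  0.   ] zax [-0.998 -0.071  0.   ] q6 1.694 F [-0.91  0.39  0.72] w 0.699 t 40.6833
offset cm [ 0.39  0.01 -0.05]
twist 0.05
```

```bash
python3 -m pendant '[{"offset":[0.2,0,0],"twist":0},{"offset":[0.4,0,0],"twist":0},{"offset":[0.4,0,0],"twist":0},{"offset":[0.4,0,0],"twist":0}]';python3 off.py; python3 -m pendant '[{"offset":[0,0,0],"twist":0},{"offset":[0,0,0],"twist":0},{"offset":[0,0,0],"twist":0},{"offset":[0,0,0],"twist":0},{"offset":[0,0,0],"twist":0},{"offset":[0,0,0],"twist":0}]' 30 25;python3 -m pendant '[{"offset":[-0.5,0,0],"twist":0},{"offset":[-1.5,0,0],"twist":0},{"offset":[-3,0,0],"twist":0},{"offset":[-5,0,0],"twist":0},{"offset":[-8,0,0.3],"twist":0},{"offset":[-11,1,1],"twist":0},{"offset":[-14,3,2.5],"twist":0},{"offset":[-15,6,4],"twist":0},{"offset":[-15,10,5],"twist":0},{"offset":[-15,14,6.5],"twist":0},{"offset":[-15,18,7.5],"twist":0}]'
```

```text
time_s: 41.02
tcp_pos: [0.5918, 0.2311, 0.0875]
ee_rot: [-0.025, -0.707, -0.025, 0.707]
contact_force: [0.4, 0.2, 0.3]
width: 0.702
tcp [0.5918 0.2311 0.0875] xax [-0. -0. -1.] yax [ 0.071 -0.998  0.   ] zax [-0.998 -0.071  0.   ] q6 1.694 F [0.37 0.17 0.33] w 0.702 t 41.0167
time_s: 41.52
tcp_pos: [0.5919, 0.2308, 0.0877]
ee_rot: [-0.025, -0.707, -0.025, 0.707]
contact_force: [-0.2, -2.2, 0.5]
width: 0.464
time_s: 42.43
tcp_pos: [0.5286, 0.046, 0.2384]
ee_rot: [0.025, 0.707, 0.026, -0.706]
contact_force: [0.5, -0.8, -3.5]
width: 0.461
```

```bash
python3 - <<'E'
from tt import *
S=viewer.snapshot("side");T=viewer.snapshot("top");C=np.load("tt.npy");a=-1.315
o=fitris(S,T,C,a,[2,3],True);print(o)
cv2.imwrite("pics/s9.png",S["img"])
print(risers(C,o[2][0][2])[2:4])
for a in range(5): pass
E
python3 off.py 0.4855 -0.1274 0.235 4
```

```text
[(array([ 0.5571, -0.1857, -1.3177]), np.float64(0.767)), (array([ 0.5575, -0.1857, -1.3794]), np.float64(0.663)), (array([ 0.5575, -0.1857, -1.3176]), np.float64(0.089))]
[array([ 0.59120753, -0.10009742,  0.081     ]), array([ 0.48650331, -0.12718958,  0.083     ])]
tcp [0.5289 0.0424 0.2381] xax [ 0.    -0.002 -1.   ] yax [ 0.064 -0.998  0.002] zax [-0.998 -0.064 -0.   ] q6 1.374 F [ 0.17  1.43 -4.38] w 0.462 t 42.5333
offset cm [ 0.34 16.66  5.43]
twist -0.32
```

View pics/s9.png

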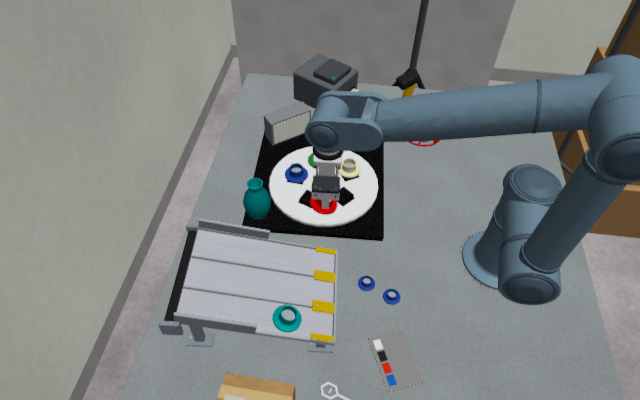

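```bash
python3 -m pendant '[{"offset":[0,3,1],"twist":0},{"offset":[0,6.5,2.2],"twist":0},{"offset":[0,10,3.4],"twist":0},{"offset":[0,13.5,4.5],"twist":0},{"offset":[1,16,5.3],"twist":0},{"offset":[4,16.7,5.4],"twist":0},{"offset":[8,16.7,5.4],"twist":0},{"offset":[11,16.7,5.4],"twist":0},{"offset":[11.8,16.7,5.4],"twist":0},{"offset":[11.8,16.7,5.4],"twist":0},{"offset":[11.8,16.7,5.4],"twist":0}]'; python3 off.py 0.4855 -0.1274 0.107 4
```

```text
time_s: 43.45
tcp_pos: [0.4888, -0.1235, 0.1209]
ee_rot: [0.025, 0.707, 0.025, -0.706]
contact_force: [0.5, -0.8, -2.4]
width: 0.464
tcp [ 0.4888 -0.1235  0.1209] xax [ 0.002 -0.001 -1.   ] yax [ 0.071 -0.997  0.001] zax [-0.997 -0.071 -0.002] q6 1.027 F [ 0.52 -0.78 -2.4 ] w 0.464 t 43.45
offset cm [1.39 0.37 0.35]
twist 0.08
```

```bash
python3 -m pendant '[{"offset":[0,0.3,0.3],"twist":0},{"offset":[0.6,0.3,0.3],"twist":0},{"offset":[1.2,0.3,0.3],"twist":0},{"offset":[1.4,0.3,0.3],"twist":0},{"offset":[1.4,0.3,0.3],"twist":0},{"offset":[1.4,0.3,0.3],"twist":0}]'; python3 off.py 0.4855 -0.1274 0.104 4; python3 -m pendant '[{"offset":[0.2,0,0],"twist":0},{"offset":[0.3,0,0],"twist":0},{"offset":[0.3,0,0],"twist":0}]'
```

```text
time_s: 43.95
tcp_pos: [0.4849, -0.1267, 0.1055]
ee_rot: [-0.025, -0.707, -0.025, 0.707]
contact_force: [-0.0, 0.4, -3.3]
width: 0.465
tcp [ 0.4849 -0.1267  0.1055] xax [-0.  0. -1.] yax [ 0.071 -0.998 -0.   ] zax [-0.998 -0.071  0.   ] q6 1.018 F [-0.    0.38 -3.28] w 0.465 t 43.95
offset cm [ 0.15  0.08 -0.05]
twist 0.05
time_s: 44.2
tcp_pos: [0.4852, -0.1268, 0.1027]
ee_rot: [0.025, 0.707, 0.025, -0.707]
contact_force: [-0.0, -0.5, -2.7]
width: 0.463
```

```bash
python3 -m pendant '[{"offset":[0.1,0,0],"twist":0},{"offset":[0.2,0,0],"twist":0},{"offset":[0.2,0,0],"twist":0}]'; python3 -m pendant '[{"offset":[0.1,0,0],"twist":0},{"offset":[0.2,0,0],"twist":0},{"offset":[0.2,0,0],"twist":0}]'
```

```text
time_s: 44.45
tcp_pos: [0.4858, -0.1273, 0.1016]
ee_rot: [0.025, 0.707, 0.025, -0.706]
contact_force: [-0.5, 0.5, 4.1]
width: 0.462
time_s: 44.7
tcp_pos: [0.4866, -0.1277, 0.0999]
ee_rot: [0.026, 0.708, 0.024, -0.705]
contact_force: [1.9, -1.3, 4.8]
width: 0.463
```

```bash
python3 -m pendant '[{"offset":[0,0,0],"twist":0},{"offset":[0,0,0],"twist":0},{"offset":[0,0,0],"twist":0}]' 30 5; python3 -m pendant '[{"offset":[0.1,0,0],"twist":0},{"offset":[0.2,0,0],"twist":0},{"offset":[0.2,0,0],"twist":0}]'; python3 -m pendant '[{"offset":[0,0,0],"twist":0},{"offset":[0,0,0],"twist":0},{"offset":[0,0,0],"twist":0}]' 50;  python3 -m pendant '[{"offset":[0,0,0],"twist":0},{"offset":[0,0,0],"twist":0},{"offset":[0,0,0],"twist":0},{"offset":[0,0,0],"twist":0}]' 66; python3 -m pendant '[{"offset":[-1,0,0],"twist":0},{"offset":[-3,0,0],"twist":0},{"offset":[-6,0,0],"twist":0},{"offset":[-9,0,0],"twist":0},{"offset":[-11.5,-1,0],"twist":0},{"offset":[-12,-4,0],"twist":0},{"offset":[-12,-8,0],"twist":0},{"offset":[-12,-12,-0.5],"twist":0},{"offset":[-12,-16,-1],"twist":0},{"offset":[-12,-20,-1.5],"twist":0},{"offset":[-12,-24,-2],"twist":0},{"offset":[-12,-28,-2],"twist":0}]' 70; python3 off.py 0.5851 0.3241 0.0873 4
```

```text
time_s: 44.95
tcp_pos: [0.4847, -0.1266, 0.098]
ee_rot: [-0.025, -0.706, -0.025, 0.707]
contact_force: [1.4, -0.9, 0.0]
width: 0.47
time_s: 45.2
tcp_pos: [0.4847, -0.1267, 0.0961]
ee_rot: [-0.025, -0.706, -0.025, 0.707]
contact_force: [0.6, -0.7, -1.7]
width: 0.463
time_s: 45.45
tcp_pos: [0.4848, -0.1266, 0.0965]
ee_rot: [-0.025, -0.706, -0.025, 0.707]
contact_force: [0.3, 0.1, -0.9]
width: 0.505
time_s: 45.78
tcp_pos: [0.485, -0.1268, 0.0966]
ee_rot: [0.025, 0.707, 0.025, -0.707]
contact_force: [-0.1, -0.1, 0.5]
width: 0.655
time_s: 46.78
tcp_pos: [0.4854, 0.156, 0.2177]
ee_rot: [0.025, 0.707, 0.025, -0.706]
contact_force: [1.3, -0.7, 0.0]
width: 0.702
tcp [0.4854 0.156  0.2177] xax [ 0.002  0.    -1.   ] yax [ 0.071 -0.998 -0.   ] zax [-0.998 -0.071 -0.002] q6 1.588 F [ 1.32 -0.69  0.04] w 0.702 t 46.7833
offset cm [ 13.06 -16.07 -11.11]
twist 0.04
```

```bash
python3 - <<'E'
from tt import *
S=viewer.snapshot("side");T=viewer.snapshot("top");C=np.load("tt.npy");a=-1.315
o=fitris(S,T,C,a,[2],True);print(o)
rs=risers(C,o[2][0][2])
for i,n in((1,"blue"),(0,"green"),(4,"cream"),(3,"red")): print(n,fitup(S,n,rs[i]),fitup(T,n,rs[i]))
c=np.load("chute.npy");print(fithold(c,"teal",(.118,.094),S,T,False))
b=cv2.resize(T["img"][120:270,310:460],None,fx=3,fy=3,interpolation=2);cv2.imwrite("pics/t10.png",b)
E
```

```text
[(array([ 0.5575, -0.1857, -1.3018]), np.float64(0.523)), (array([ 0.5575, -0.1857, -1.3218]), np.float64(0.411)), (array([ 0.5575, -0.1857, -1.2806]), np.float64(0.093))]
blue (array([0.0017, 0.0008]), np.float64(0.22)) (array([-0.0012, -0.0013]), np.float64(0.616))
green (array([0.0078, 0.0017]), np.float64(0.33)) (array([0.0001, 0.0047]), np.float64(0.16))Traceback (most recent call last):
  File "<stdin>", line 5, in <module>
  File "tt.py", line 40, in fitup
    n=proj(p,np.array(O)+[0,0,.012])[0];g=blob(p,col,n,rad)
                                          ~~~~^^^^^^^^^^^^^
  File "fit.py", line 33, in blob
    o=np.zeros_like(g8); big=max(cs,key=cv2.contourArea); cv2.drawContours(o,[big],-1,255,-1); return o/255.
                             ~~~^^^^^^^^^^^^^^^^^^^^^^^^
ValueError: max() iterable argument is empty
```

Proceed to teal; check from there.

```bash
python3 -m pendant '[{"offset":[0,-3,-2],"twist":0},{"offset":[0,-6,-4],"twist":0},{"offset":[0,-9,-6.2],"twist":0},{"offset":[0,-12,-8.3],"twist":0},{"offset":[1,-15,-10.3],"twist":0},{"offset":[4,-16.1,-11.1],"twist":0},{"offset":[7,-16.1,-11.1],"twist":0},{"offset":[9.5,-16.1,-11.1],"twist":0},{"offset":[9.8,-16.1,-11.1],"twist":0},{"offset":[9.8,-16.1,-11.1],"twist":0},{"offset":[9.8,-16.1,-11.1],"twist":0}]' 70; python3 off.py 0.5851 0.3241 0.0873 4; python3 - <<'E'
from tt import *
S=viewer.snapshot("side");T=viewer.snapshot("top");C=np.load("tt.npy");a=-1.28
o=fitris(S,T,C,a,[2],True);print(o)
rs=risers(C,o[2][0][2])
b=cv2.resize(T["img"][120:270,310:460],None,fx=3,fy=3,interpolation=2);cv2.imwrite("pics/t10.png",b)
b=cv2.resize(S["img"][125:345,200:400],None,fx=2.7,fy=2.7,interpolation=2);cv2.imwrite("pics/s10.png",b)
for i,n in((1,"blue"),(0,"green"),(4,"cream"),(3,"red")): print(n,fitup(S,n,rs[i]),fitup(T,n,rs[i]))
E
```

```text
time_s: 47.8
tcp_pos: [0.5857, 0.3221, 0.1205]
ee_rot: [0.025, 0.707, 0.025, -0.706]
contact_force: [-0.2, 0.7, 0.7]
width: 0.706
tcp [0.5857 0.3221 0.1205] xax [ 0.002  0.001 -1.   ] yax [ 0.07  -0.998 -0.001] zax [-0.998 -0.07  -0.002] q6 1.835 F [-0.22  0.73  0.65] w 0.706 t 47.8
offset cm [ 3.32 -0.2   0.05]
twist 0.01
[(array([ 0.5577, -0.1857, -1.2918]), np.float64(0.67)), (array([ 0.5575, -0.1857, -1.4207]), np.float64(0.554)), (array([ 0.5575, -0.1857, -1.2812]), np.float64(0.092))]
blue (array([0.0005, 0.0007]), np.float64(0.22)) (array([-0.0012, -0.001 ]), np.float64(0.619))
green (array([0.007 , 0.0064]), np.float64(0.22)) (array([0.0001, 0.0048]), np.float64(0.16))
cream (array([0.0042, 0.0024]), np.float64(0.448)) (array([-0.0014,  0.002 ]), np.float64(0.617))
red (array([ 0.0131, -0.0046]), np.float64(0.675)) (array([-0.   ,  0.006]), np.float64(0.156))
```

View pics/t10.png

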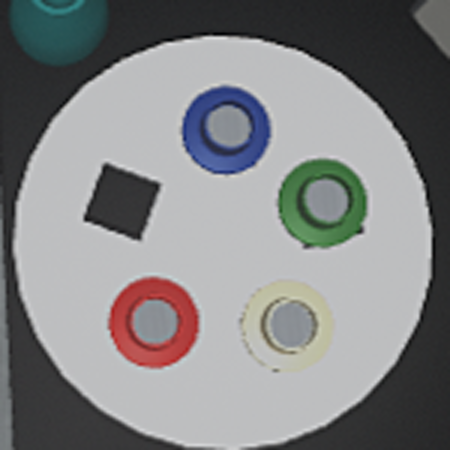

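View pics/s10.png

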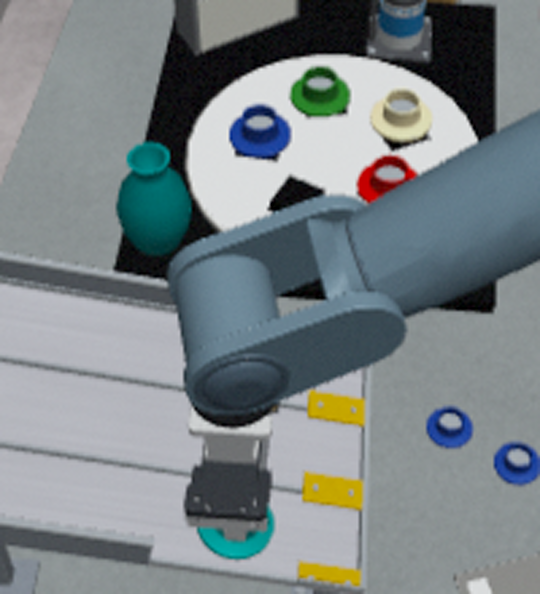

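```bash
python3 -m pendant '[{"offset":[0.8,-0.1,0.1],"twist":0},{"offset":[1.6,-0.1,0.1],"twist":0},{"offset":[2.4,-0.1,0.1],"twist":0},{"offset":[2.7,-0.1,0.1],"twist":0},{"offset":[2.7,-0.1,0.1],"twist":0},{"offset":[2.7,-0.1,0.1],"twist":0}]'; python3 off.py 0.5851 0.3241 0.0873 4
```

```text
time_s: 48.4
tcp_pos: [0.5832, 0.3232, 0.091]
ee_rot: [-0.025, -0.706, -0.025, 0.707]
contact_force: [0.8, -0.1, 0.8]
width: 0.698
tcp [0.5832 0.3232 0.091 ] xax [-0.001 -0.    -1.   ] yax [ 0.071 -0.998  0.   ] zax [-0.998 -0.071  0.001] q6 1.837 F [ 0.84 -0.06  0.83] w 0.698 t 48.4
offset cm [ 0.37 -0.08 -0.2 ]
twist 0.05
```

```bash
python3 -m pendant '[{"offset":[0.2,-0.1,-0.2],"twist":0},{"offset":[0.4,-0.1,-0.2],"twist":0},{"offset":[0.4,-0.1,-0.2],"twist":0},{"offset":[0.4,-0.1,-0.2],"twist":0}]';python3 off.py; python3 -m pendant '[{"offset":[0,0,0],"twist":0},{"offset":[0,0,0],"twist":0},{"offset":[0,0,0],"twist":0},{"offset":[0,0,0],"twist":0},{"offset":[0,0,0],"twist":0},{"offset":[0,0,0],"twist":0}]' 30 25;python3 -m pendant '[{"offset":[-0.5,0,0],"twist":0},{"offset":[-1.5,0,0],"twist":0},{"offset":[-3,0,0],"twist":0},{"offset":[-5,0,0],"twist":0},{"offset":[-8,0,0],"twist":0},{"offset":[-11,1,0],"twist":0},{"offset":[-14,3,0],"twist":0},{"offset":[-15,6,0],"twist":0},{"offset":[-15,10,0],"twist":0},{"offset":[-15,14,0],"twist":0},{"offset":[-15,18,0],"twist":0}]'; python3 off.py 0.587 -0.0989 0.235
```

```text
time_s: 48.73
tcp_pos: [0.5854, 0.3245, 0.0875]
ee_rot: [-0.025, -0.707, -0.025, 0.707]
contact_force: [-0.1, 0.2, -0.4]
width: 0.697
tcp [0.5854 0.3245 0.0875] xax [-0. -0. -1.] yax [ 0.071 -0.998 -0.   ] zax [-0.998 -0.071  0.   ] q6 1.837 F [-0.06  0.22 -0.35] w 0.697 t 48.7333
time_s: 49.23
tcp_pos: [0.5854, 0.3241, 0.0876]
ee_rot: [-0.025, -0.707, -0.025, 0.707]
contact_force: [0.1, -2.4, 0.9]
width: 0.465
time_s: 50.15
tcp_pos: [0.5982, 0.1437, 0.2397]
ee_rot: [0.025, 0.708, 0.025, -0.706]
contact_force: [0.3, -0.7, -2.9]
width: 0.462
tcp [0.5982 0.1437 0.2397] xax [ 0.003  0.    -1.   ] yax [ 0.072 -0.997 -0.   ] zax [-0.997 -0.072 -0.003] q6 1.551 F [ 0.31 -0.74 -2.87] w 0.462 t 50.15
offset cm [ 0.46 24.12  2.86]
```

```bash
python3 -m pendant '[{"offset":[0,3.5,0.4],"twist":0},{"offset":[0,7.5,0.9],"twist":0},{"offset":[0,11.5,1.3],"twist":0},{"offset":[0,15.5,1.8],"twist":0},{"offset":[0,19.5,2.3],"twist":0},{"offset":[0.5,23,2.7],"twist":0},{"offset":[4,24.2,2.9],"twist":0},{"offset":[8,24.2,2.9],"twist":0},{"offset":[11,24.2,2.9],"twist":0},{"offset":[12,24.2,2.9],"twist":0},{"offset":[12,24.2,2.9],"twist":0},{"offset":[12,24.2,2.9],"twist":0}]'; python3 off.py 0.587 -0.0989 0.105 4; python3 - <<'E'
from tt import *
S=viewer.snapshot("side");T=viewer.snapshot("top")
a=cv2.resize(S["img"][125:245,250:400],None,fx=3,fy=3,interpolation=2);b=cv2.resize(T["img"][120:270,310:460],None,fx=2.4,fy=2.4,interpolation=2)
c=np.zeros((360,810,3),np.uint8);c[:,:450]=a;c[:360,450:810]=b;cv2.imwrite("pics/e1.png",c[:,:800])
E
```

```text
time_s: 51.15
tcp_pos: [0.5873, -0.0986, 0.1194]
ee_rot: [0.025, 0.707, 0.025, -0.706]
contact_force: [0.0, -0.2, -2.4]
width: 0.464
tcp [ 0.5873 -0.0986  0.1194] xax [ 0.002 -0.001 -1.   ] yax [ 0.071 -0.997  0.001] zax [-0.997 -0.071 -0.002] q6 1.143 F [ 0.   -0.18 -2.44] w 0.464 t 51.15
offset cm [1.44 0.02 0.03]
twist 0.07
```

View pics/e1.png

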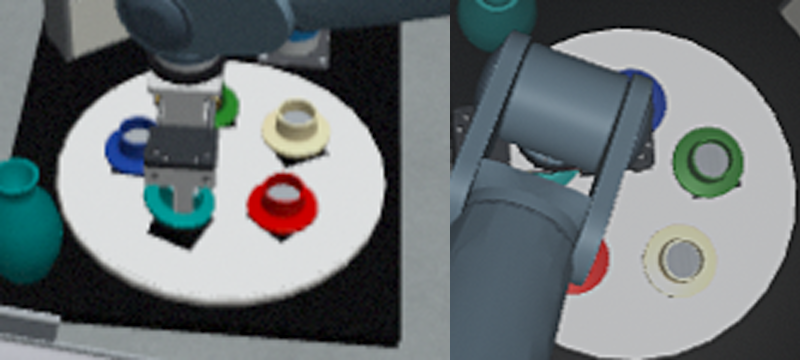

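```bash
python3 -m pendant '[{"offset":[0.6,0,0],"twist":0},{"offset":[1.1,0,0],"twist":0},{"offset":[1.4,0,0],"twist":0},{"offset":[1.4,0,0],"twist":0},{"offset":[1.4,0,0],"twist":0}]'; python3 off.py 0.587 -0.0989 0.1; python3 -m pendant '[{"offset":[0.2,0,0],"twist":0},{"offset":[0.4,0,0],"twist":0},{"offset":[0.4,0,0],"twist":0},{"offset":[0.4,0,0],"twist":0}]'
```

```text
time_s: 51.67
tcp_pos: [0.586, -0.0984, 0.1033]
ee_rot: [-0.025, -0.706, -0.025, 0.707]
contact_force: [0.1, -0.4, -2.2]
width: 0.46
tcp [ 0.586  -0.0984  0.1033] xax [-0.001  0.    -1.   ] yax [ 0.071 -0.998 -0.   ] zax [-0.998 -0.071  0.001] q6 1.143 F [ 0.08 -0.45 -2.25] w 0.46 t 51.6667
offset cm [ 0.33  0.05 -0.09]
time_s: 52.0
tcp_pos: [0.5863, -0.0986, 0.0996]
ee_rot: [-0.025, -0.707, -0.025, 0.707]
contact_force: [0.4, -1.2, -2.0]
width: 0.463
```

```bash
python3 -m pendant '[{"offset":[0.1,0,0],"twist":0},{"offset":[0.2,0,0],"twist":0},{"offset":[0.2,0,0],"twist":0}]'; python3 -m pendant '[{"offset":[0.1,0,0],"twist":0},{"offset":[0.2,0,0],"twist":0},{"offset":[0.2,0,0],"twist":0}]'
```

```text
time_s: 52.25
tcp_pos: [0.5871, -0.0987, 0.0988]
ee_rot: [0.025, 0.707, 0.025, -0.706]
contact_force: [0.3, 1.1, 4.6]
width: 0.464
time_s: 52.5
tcp_pos: [0.5876, -0.0986, 0.0971]
ee_rot: [0.025, 0.708, 0.025, -0.706]
contact_force: [-0.6, 1.8, 5.9]
width: 0.46
```

```bash
python3 -m pendant '[{"offset":[0,0,0],"twist":0},{"offset":[0,0,0],"twist":0},{"offset":[0,0,0],"twist":0}]' 30 5; python3 -m pendant '[{"offset":[0.1,0,0],"twist":0},{"offset":[0.2,0,0],"twist":0},{"offset":[0.2,0,0],"twist":0}]'; python3 -m pendant '[{"offset":[0,0,0],"twist":0},{"offset":[0,0,0],"twist":0},{"offset":[0,0,0],"twist":0}]' 50;  python3 -m pendant '[{"offset":[0,0,0],"twist":0},{"offset":[0,0,0],"twist":0},{"offset":[0,0,0],"twist":0},{"offset":[0,0,0],"twist":0}]' 66; python3 -m pendant '[{"offset":[-1,0,0],"twist":0},{"offset":[-3,0,0],"twist":0},{"offset":[-6,0,0],"twist":0},{"offset":[-9,0,0],"twist":0},{"offset":[-12,-1,0],"twist":0},{"offset":[-14,-4,0.5],"twist":0},{"offset":[-15,-8,1],"twist":0},{"offset":[-15,-12,2],"twist":0},{"offset":[-15,-16,3],"twist":0},{"offset":[-15,-20,4],"twist":0},{"offset":[-15,-24,5],"twist":0},{"offset":[-15,-28,6],"twist":0}]'; python3 - <<'E'
from tt import *
S=viewer.snapshot("side");T=viewer.snapshot("top")
a=cv2.resize(S["img"][125:245,250:400],None,fx=3,fy=3,interpolation=2);b=cv2.resize(T["img"][120:270,310:460],None,fx=2.4,fy=2.4,interpolation=2)
c=np.zeros((360,810,3),np.uint8);c[:,:450]=a;c[:360,450:810]=b;cv2.imwrite("pics/e2.png",c[:,:800])
E
```

```text
time_s: 52.75
tcp_pos: [0.5856, -0.0985, 0.0948]
ee_rot: [-0.025, -0.706, -0.025, 0.707]
contact_force: [-0.4, 0.0, -1.9]
width: 0.468
time_s: 53.0
tcp_pos: [0.5862, -0.0986, 0.0934]
ee_rot: [-0.025, -0.707, -0.025, 0.707]
contact_force: [-0.3, 0.6, 0.1]
width: 0.467
time_s: 53.25
tcp_pos: [0.5862, -0.0986, 0.0935]
ee_rot: [-0.025, -0.707, -0.025, 0.707]
contact_force: [0.4, -0.1, 0.1]
width: 0.5
time_s: 53.58
tcp_pos: [0.5863, -0.0986, 0.0936]
ee_rot: [-0.025, -0.707, -0.025, 0.707]
contact_force: [1.0, -0.5, -0.6]
width: 0.66
time_s: 54.58
tcp_pos: [0.5058, 0.1783, 0.2447]
ee_rot: [0.025, 0.707, 0.025, -0.706]
contact_force: [0.6, -0.5, -0.1]
width: 0.661
```

View pics/e2.png

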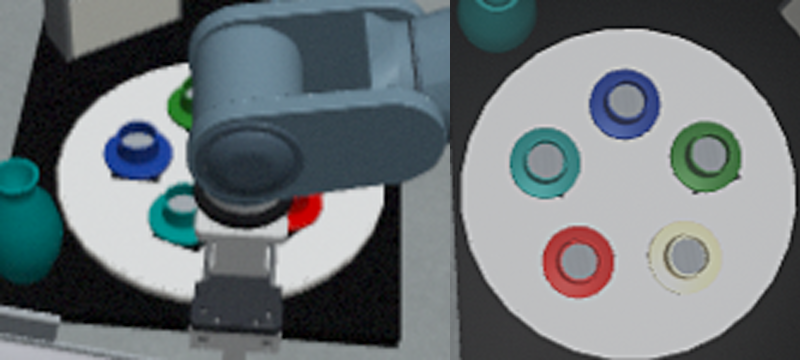

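```bash
python3 off.py 0.36 -0.38 0.26 4; python3 -m pendant '[{"offset":[-1,3,1],"twist":0},{"offset":[-1.5,7,2],"twist":0},{"offset":[-1.5,11,3],"twist":0},{"offset":[-1.5,15,4],"twist":0},{"offset":[-1.5,19,5],"twist":0},{"offset":[-1.5,23,6],"twist":0},{"offset":[-1.5,27,7],"twist":0},{"offset":[-1.5,31,8],"twist":0},{"offset":[-1.5,35,9],"twist":0},{"offset":[-1.5,39,10],"twist":0},{"offset":[-1.5,43,10.5],"twist":0},{"offset":[-1.5,47,11],"twist":0}]' 0 20;python3 -m pendant '[{"offset":[0,4,0.1],"twist":0},{"offset":[0,8,0],"twist":0},{"offset":[0,8,0],"twist":0}]'; python3 - <<'E'
from tt import *
S=viewer.snapshot("side");T=viewer.snapshot("top");cv2.imwrite("pics/s11.png",S["img"]);cv2.imwrite("pics/t11.png",T["img"])
np.save("S.npy",S,allow_pickle=True);np.save("T.npy",T,allow_pickle=True)
C=np.load("tt.npy");a=-1.28;rs=risers(C,a)
P=[]
for i,n in((0,"green"),(1,"blue"),(2,"teal"),(3,"red"),(4,"cream")):
    u=fitup(S,n,rs[i]);v=fitup(T,n,rs[i]);print(n,u,v)
E
python3 off.py
```

```text
tcp [0.5048 0.1809 0.2446] xax [ 0.001  0.001 -1.   ] yax [ 0.078 -0.997 -0.001] zax [-0.997 -0.078 -0.001] q6 1.625 F [-0.48  0.72 -0.36] w 0.66 t 54.6833
offset cm [-1.62 54.8  18.78]
twist 0.45
time_s: 55.68
tcp_pos: [0.4288, -0.3031, 0.2595]
ee_rot: [0.025, 0.707, 0.024, -0.706]
contact_force: [0.7, -0.4, 0.4]
width: 0.005
time_s: 55.93
tcp_pos: [0.4342, -0.3864, 0.2581]
ee_rot: [-0.023, -0.706, -0.022, 0.707]
contact_force: [0.1, 0.1, 0.5]
width: 0.004
green (array([0.0099, 0.0068]), np.float64(0.23)) (array([0.0076, 0.0056]), np.float64(0.148))
blue (array([0.0008, 0.0095]), np.float64(0.218)) (array([-0.0012,  0.0049]), np.float64(0.583))
teal (array([0.0002, 0.0043]), np.float64(0.192)) (array([-0.0037,  0.0019]), np.float64(0.151))
red (array([0.0017, 0.0007]), np.float64(0.206)) (array([-0.0044, -0.0004]), np.float64(0.152))
cream (array([ 0.0064, -0.004 ]), np.float64(0.459)) (array([ 0.0036, -0.0041]), np.float64(0.601))
tcp [ 0.4348 -0.3816  0.2584] xax [-0.001  0.001 -1.   ] yax [ 0.068 -0.998 -0.001] zax [-0.998 -0.068  0.001] q6 0.587 F [ 0.66 -0.19  0.18] w 0.003 t 56.0333
```

View pics/s11.png

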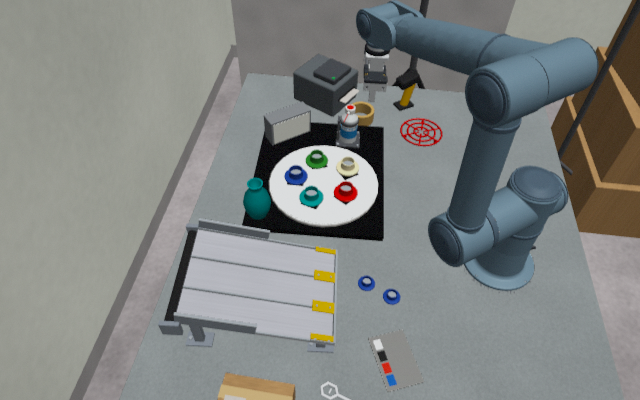

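View pics/t11.png

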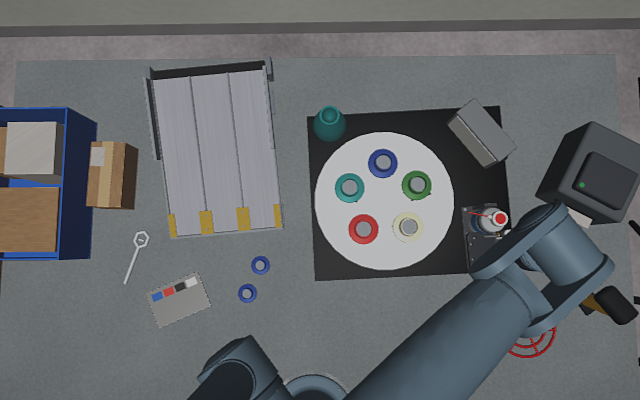

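```bash
cat > chk.py <<'E'
from tt import *
def check(S,T,a0=-1.26):
    C=np.load("tt.npy");rs=risers(C,a0);names=("green","blue","teal","red","cream")
    H={}
    for i,n in enumerate(names):
        u=[fitup(p,n,rs[i])[0]+rs[i][:2] for p in(S,T)];H[n]=u
    for k,(p,nm) in enumerate(((S,"S"),(T,"T"))):
        h=hsv(p);dark=((h[...,2]<(90 if nm=="S" else 90))).astype(float)
        w=np.zeros((400,640),np.uint8);q=proj(p,[[C[0]+.165*np.cos(a),C[1]+.165*np.sin(a),.065] for a in np.linspace(0,6.28,60)]);cv2.fillPoly(w,[q.astype(np.int32)],1)
        hold=0
        for i,n in enumerate(names):
            m=axis_model(np.array([*H[n][k],rs[i][2]]),np.array([0,0,1.]),p);hold=np.maximum(hold,m)
        vis=w*(cv2.dilate((hold>0.2).astype(np.uint8),np.ones((2,2)))==0)
        g=dark*vis; A_=np.arange(-1.45,-1.05,.01)
        f=[iou(boxes(p,C,a)*vis,g) for a in A_];j=np.argsort(f)[:3];print(nm,"angle",A_[j].round(3),np.array(f)[j].round(3),"dark px",g.sum())
    return H
if __name__=="__main__":
    S=np.load("S.npy",allow_pickle=True).item();T=np.load("T.npy",allow_pickle=True).item()
    H=check(S,T)
    C=np.load("tt.npy")
    for a in(-1.28,-1.25,-1.22):
        rs=risers(C,a);print(a,{n:(np.mean(H[n],0)-rs[i][:2]).round(4).tolist() for i,n in enumerate(("green","blue","teal","red","cream"))})
    a=cv2.resize(T["img"][130:270,315:455],None,fx=4,fy=4,interpolation=2)
    cv2.imwrite("pics/z1.png",a);cv2.imwrite("pics/z2.png",cv2.resize(S["img"][140:225,265:385],None,fx=6,fy=6,interpolation=2))
E
python3 chk.py
```

```text
S angle [-1.26 -1.23 -1.27] [0.872 0.893 0.898] dark px 2.0
T angle [-1.45 -1.44 -1.43] [1. 1. 1.] dark px 0.0
-1.28 {'green': [0.0101, 0.0065], 'blue': [0.0012, 0.0071], 'teal': [-0.0009, 0.0012], 'red': [-0.0019, 0.0003], 'cream': [0.0056, -0.0033]}
-1.25 {'green': [0.0075, 0.0057], 'blue': [0.0012, 0.0043], 'teal': [0.0017, 0.0004], 'red': [-0.0002, 0.0025], 'cream': [0.004, -0.0011]}
-1.22 {'green': [0.0049, 0.0048], 'blue': [0.0012, 0.0016], 'teal': [0.0043, -0.0004], 'red': [0.0014, 0.0048], 'cream': [0.0023, 0.0011]}
```

View pics/z1.png

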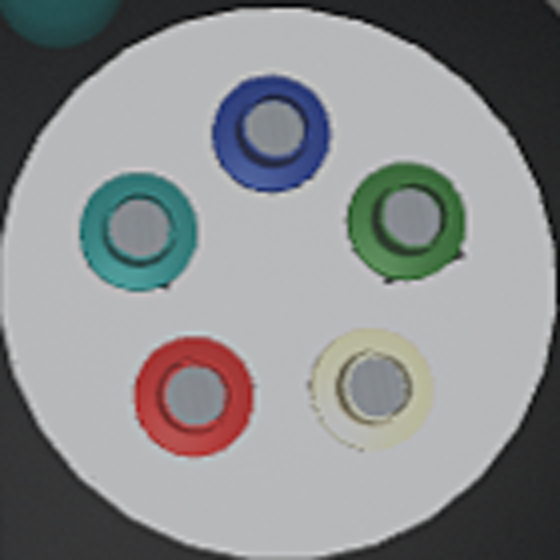

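View pics/z2.png

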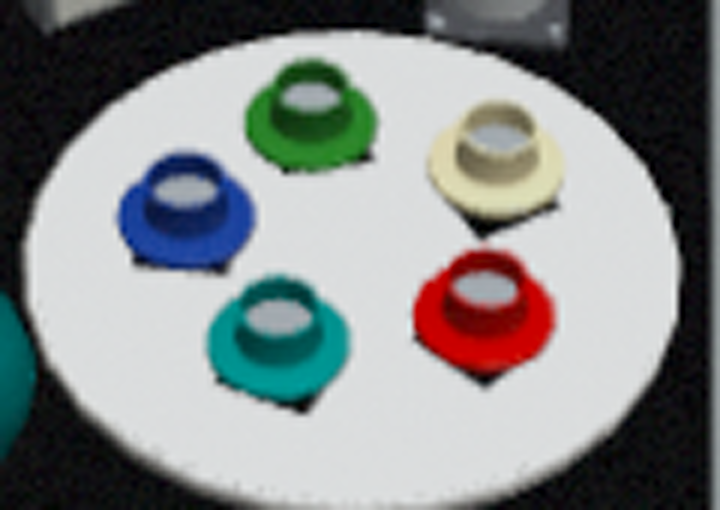

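```bash
python3 - <<'E'
from tt import *
S=np.load("S.npy",allow_pickle=True).item();T=np.load("T.npy",allow_pickle=True).item();C=np.load("tt.npy")
print(onz(T,(412.3,200.4),.077),onz(T,(430.3,193.9),.077),onz(T,(315+167/4,130+287/4),.081))
cornS={"green":[(289,170),(370,156)],"blue":[(137,265),(222,270)],"teal":[(218,379),(305,410)],"red":[(416,339),(485,384)],"cream":[(483,236),(557,206)]}
for i,n in enumerate(cornS):
    print(n,[onz(S,(265+x/6,140+y/6),.065).round(4)[:2] for x,y in cornS[n]])
for a in(-1.28,-1.25,-1.22):
    for i in range(5):
        b=a+i*2*np.pi/5;u=np.array([np.cos(b),np.sin(b)]);v=np.array([-u[1],u[0]]);o=C+.092*u
        print(a,i,[(o+.024*(p*u+q*v)).round(4).tolist() for p in(-1,1) for q in(-1,1)])
E
```

```text
[ 0.55247425 -0.25812677  0.077     ] [ 0.56888298 -0.30424586  0.077     ] [ 0.54936715 -0.11655385  0.081     ]
green [array([ 0.6024, -0.2416]), array([ 0.5588, -0.2594])]
blue [array([ 0.6741, -0.157 ]), array([ 0.6278, -0.1602])]
teal [array([ 0.6177, -0.0824]), array([ 0.5695, -0.0679])]
red [array([ 0.5176, -0.1257]), array([ 0.4781, -0.0995])]
cream [array([ 0.4896, -0.2067]), array([ 0.4511, -0.2358])]
-1.28 0 [[0.554, -0.2577], [0.6, -0.244], [0.5678, -0.3037], [0.6138, -0.2899]]
-1.28 1 [[0.6249, -0.2113], [0.626, -0.1633], [0.6729, -0.2124], [0.674, -0.1644]]
-1.28 2 [[0.6027, -0.1295], [0.5574, -0.1136], [0.6186, -0.0842], [0.5733, -0.0683]]
-1.28 3 [[0.518, -0.1254], [0.4889, -0.1635], [0.4798, -0.0963], [0.4507, -0.1344]]
-1.28 4 [[0.4879, -0.2046], [0.5152, -0.2441], [0.4484, -0.2319], [0.4757, -0.2714]]
-1.25 0 [[0.5562, -0.2578], [0.6017, -0.2427], [0.5713, -0.3033], [0.6169, -0.2882]]
-1.25 1 [[0.6257, -0.2092], [0.6253, -0.1612], [0.6737, -0.2089], [0.6733, -0.1609]]
-1.25 2 [[0.601, -0.1282], [0.5552, -0.1136], [0.6155, -0.0824], [0.5697, -0.0679]]
-1.25 3 [[0.5162, -0.1266], [0.4882, -0.1656], [0.4772, -0.0986], [0.4492, -0.1377]]
-1.25 4 [[0.4885, -0.2067], [0.517, -0.2454], [0.4499, -0.2352], [0.4783, -0.2738]]
-1.22 0 [[0.5583, -0.2578], [0.6034, -0.2413], [0.5748, -0.3029], [0.6199, -0.2864]]
-1.22 1 [[0.6263, -0.2072], [0.6246, -0.1592], [0.6743, -0.2054], [0.6725, -0.1575]]
-1.22 2 [[0.5992, -0.1269], [0.553, -0.1137], [0.6124, -0.0807], [0.5662, -0.0676]]
-1.22 3 [[0.5144, -0.1279], [0.4877, -0.1677], [0.4746, -0.1011], [0.4478, -0.1409]]
-1.22 4 [[0.4892, -0.2088], [0.5188, -0.2465], [0.4514, -0.2384], [0.481, -0.2762]]
```

```bash
python3 - <<'E'
from tt import *
S=np.load("S.npy",allow_pickle=True).item();T=np.load("T.npy",allow_pickle=True).item()
pts=[]
for p,(x0,y0,x1,y1) in((S,(335,90,365,125)),(T,(485,205,515,235))):
    h=hsv(p);g=((cv2.inRange(h,(0,120,60),(8,255,255))|cv2.inRange(h,(172,120,60),(180,255,255)))>0).astype(np.uint8);w=np.zeros_like(g);w[y0:y1,x0:x1]=1;g*=w
    n,l,st,ce=cv2.connectedComponentsWithStats(g);j=1+np.argmax(st[1:,4]);print(st[1:,4],ce[1:].round(1));pts.append(ce[j]);print(onz(p,ce[j],.187))
print(tri(S,pts[0],T,pts[1]))
a=cv2.resize(S["img"][90:160,320:380],None,fx=6,fy=6,interpolation=2);b=cv2.resize(T["img"][195:245,460:520],None,fx=6,fy=6,interpolation=2)
c=np.zeros((420,720,3),np.uint8);c[:,:360]=a;c[:300,360:]=b;cv2.imwrite("pics/d1.png",c)
E
python3 off.py 0.495 -0.439 0.26 4
```

```text
[21  2  1  1] [[349.9 106.7]
 [347.  114.5]
 [345.  119. ]
 [344.  121. ]]
[ 0.50385144 -0.43395601  0.187     ]
[84  2] [[500.1 218.2]
 [485.5 215.5]]
[ 0.49899684 -0.43517835  0.187     ]
(array([ 0.50152695, -0.43594621,  0.18526721]), np.float64(0.004829121138537367))
tcp [ 0.4348 -0.3816  0.2584] xax [-0.001  0.001 -1.   ] yax [ 0.068 -0.998 -0.001] zax [-0.998 -0.068  0.001] q6 0.587 F [ 0.66 -0.19  0.18] w 0.003 t 56.0333
offset cm [-0.16  6.14 -5.62]
twist -0.12
```

View pics/d1.png

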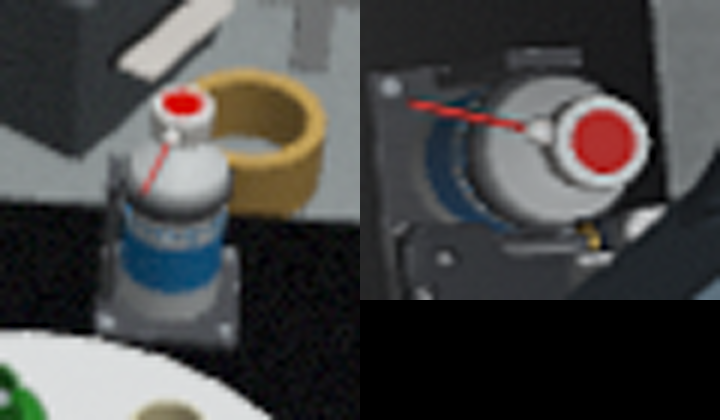

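```bash
python3 -m pendant '[{"offset":[0,2,-2],"twist":0},{"offset":[0,4,-4],"twist":0},{"offset":[0,5.8,-6.2],"twist":0},{"offset":[1,5.8,-6.2],"twist":0},{"offset":[3,5.8,-6.2],"twist":0},{"offset":[5,5.8,-6.2],"twist":0},{"offset":[5.5,5.8,-6.2],"twist":0},{"offset":[5.5,5.8,-6.2],"twist":0},{"offset":[5.5,5.8,-6.2],"twist":0}]'; python3 off.py 0.501 -0.435 0.19 4; python3 - <<'E'
from tt import *
S=viewer.snapshot("side");a=cv2.resize(S["img"][60:160,310:400],None,fx=5,fy=5,interpolation=2);cv2.imwrite("pics/d2.png",a)
E
```

```text
time_s: 56.78
tcp_pos: [0.5016, -0.4328, 0.2045]
ee_rot: [0.025, 0.707, 0.025, -0.707]
contact_force: [0.3, -0.8, -0.5]
width: 0.002
tcp [ 0.5016 -0.4328  0.2045] xax [ 0. -0. -1.] yax [ 0.071 -0.997  0.   ] zax [-0.997 -0.071 -0.   ] q6 0.617 F [ 0.27 -0.78 -0.48] w 0.002 t 56.7833
offset cm [1.45 0.21 0.08]
twist 0.08
```

View pics/d2.png

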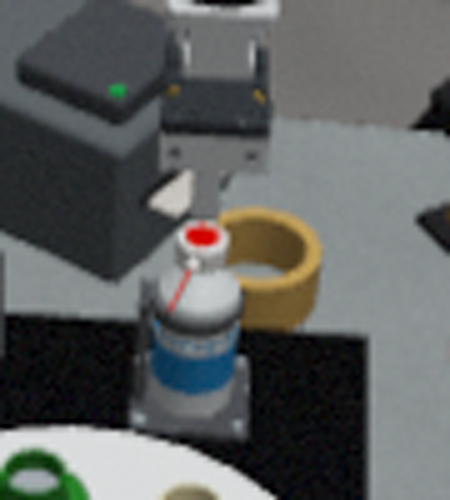

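```bash
python3 -m pendant '[{"offset":[0.5,0.2,0],"twist":0},{"offset":[1,0.2,0],"twist":0},{"offset":[1.4,0.2,0],"twist":0},{"offset":[1.6,0.2,0],"twist":0},{"offset":[1.6,0.2,0],"twist":0},{"offset":[1.6,0.2,0],"twist":0}]'; python3 -m pendant '[{"offset":[0.2,0,0],"twist":0},{"offset":[0.3,0,0],"twist":0},{"offset":[0.3,0,0],"twist":0}]';python3 -m pendant '[{"offset":[0.2,0,0],"twist":0},{"offset":[0.3,0,0],"twist":0},{"offset":[0.3,0,0],"twist":0}]'
```

```text
time_s: 57.33
tcp_pos: [0.5018, -0.4354, 0.1876]
ee_rot: [-0.025, -0.707, -0.025, 0.707]
contact_force: [0.6, -0.1, 0.9]
width: 0.009
time_s: 57.58
tcp_pos: [0.502, -0.4356, 0.185]
ee_rot: [0.025, 0.707, 0.025, -0.707]
contact_force: [-0.7, 0.7, 3.0]
width: 0.002
time_s: 57.83
tcp_pos: [0.502, -0.4355, 0.182]
ee_rot: [0.025, 0.707, 0.025, -0.706]
contact_force: [-0.9, 1.0, 5.4]
width: 0.006
```

```bash
python3 -m pendant '[{"offset":[0.1,0,0],"twist":0},{"offset":[0.25,0,0],"twist":0},{"offset":[0.25,0,0],"twist":0},{"offset":[0.25,0,0],"twist":0}]'; python3 -m pendant '[{"offset":[0.15,0,0],"twist":0},{"offset":[0.15,0,0],"twist":0},{"offset":[0.15,0,0],"twist":0}]'
```

```text
time_s: 58.17
tcp_pos: [0.502, -0.4356, 0.1812]
ee_rot: [0.025, 0.707, 0.025, -0.706]
contact_force: [-2.8, 4.2, 10.2]
width: 0.001
time_s: 58.42
tcp_pos: [0.5021, -0.4357, 0.1811]
ee_rot: [0.026, 0.707, 0.025, -0.706]
contact_force: [-4.2, 4.9, 15.6]
width: 0.004
```

Bottomed out at 15 N (z stopped at 0.181). Release and check.

```bash
python3 -m pendant '[{"offset":[-0.5,0,0],"twist":0},{"offset":[-1.5,0,0],"twist":0},{"offset":[-3.5,0,0],"twist":0},{"offset":[-6,0,0],"twist":0},{"offset":[-8,0,2],"twist":0},{"offset":[-9,1,5],"twist":0},{"offset":[-9,2,8],"twist":0},{"offset":[-9,4,11],"twist":0},{"offset":[-9,6,13],"twist":0},{"offset":[-9,6,13],"twist":0},{"offset":[-9,6,13],"twist":0}]'; python3 - <<'E'
from tt import *
S=viewer.snapshot("side");T=viewer.snapshot("top")
np.save("S.npy",S,allow_pickle=True);np.save("T.npy",T,allow_pickle=True)
C=np.load("tt.npy");rs=risers(C,-1.245)
for i,n in enumerate(("green","blue","teal","red","cream")): print(n,fitup(S,n,rs[i]),fitup(T,n,rs[i]))
a=cv2.resize(S["img"][85:225,255:395],None,fx=4,fy=4,interpolation=2);cv2.imwrite("pics/f1.png",a);cv2.imwrite("pics/f2.png",T["img"])
E
python3 off.py
```

```text
time_s: 59.33
tcp_pos: [0.3753, -0.5049, 0.2669]
ee_rot: [-0.024, -0.707, -0.025, 0.707]
contact_force: [-0.6, -0.1, 0.3]
width: 0.005
green (array([0.0067, 0.0058]), np.float64(0.231)) (array([0.0046, 0.0051]), np.float64(0.148))
blue (array([0.0012, 0.002 ]), np.float64(0.215)) (array([-0.0007,  0.0017]), np.float64(0.167))
teal (array([0.0021, 0.0031]), np.float64(0.192)) (array([-0.0006,  0.0019]), np.float64(0.152))
red (array([0.0014, 0.0025]), np.float64(0.217)) (array([-0.0028,  0.0012]), np.float64(0.154))
cream (array([ 0.0045, -0.0015]), np.float64(0.464)) (array([ 0.0026, -0.0027]), np.float64(0.6))
tcp [ 0.3768 -0.5038  0.2671] xax [-0.     0.001 -1.   ] yax [ 0.071 -0.997 -0.001] zax [-0.997 -0.071 -0.   ] q6 0.391 F [ 0.22  0.41 -0.1 ] w 0.003 t 59.4333
```

View pics/f1.png

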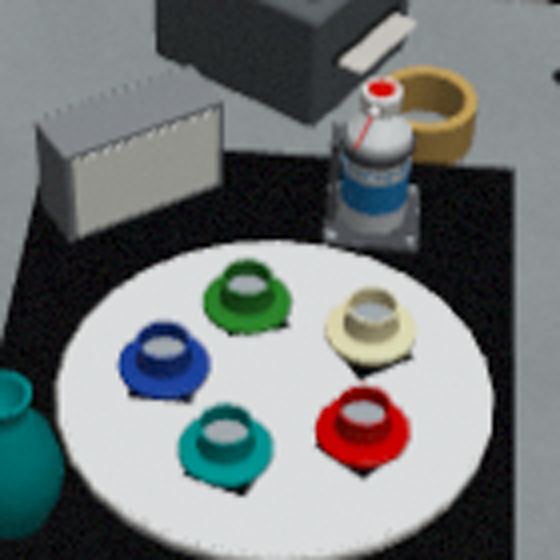

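View pics/f2.png

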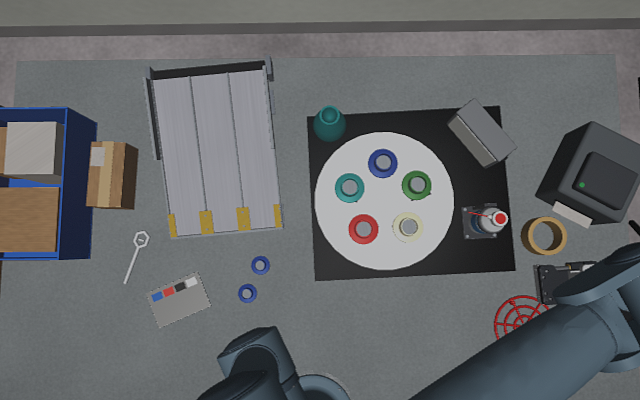

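```bash
python3 -c "
from plant import r
print(r.job_done())"
```

```text
the job is handed in; nothing more can be done
None
```

I stood all five holders on their own risers, pressed the duster cap fully down, let it up, and handed the job in. No verdict was reported.

- **Order:** I lifted blue and green out of the pick window first. Then I pushed cream, red and teal up their lanes, clear of the lips, before lifting each one. The two small blue look-alikes on the table and the vase were left alone.
- **Cap press:** I pressed with closed fingers until the cap stopped moving, about 6 mm down at roughly 15 N. The last pictures show the cap up and the arm clear of everything. The job was handed in at about 59 s.
- **Last camera fit:** All five look upright. Blue, teal, red and cream are about 1–5 mm off centre. Green is the worst at about 7–9 mm, inside the 15 mm limit, so I did not re-seat it.
- **Checks that disagreed:**
    - The two cameras differ by 2–4 mm.
    - The turntable turned a few degrees during the placings. My automatic fit of its final angle failed because almost no dark riser pixels were left in view. I read the angle (-1.245 rad) by hand from the visible riser corners instead, and the offsets above rest on it.

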